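# Stage culture flasks in a row for imaging and put the slide mailers away

## Robot

A 6-joint arm with a two-finger parallel gripper is mounted at the origin on the work surface. World frame = base frame: x ahead of the robot, y to its left, z up, the work surface at z = 0. Lengths are in mm, angles in degrees, forces in N, time in s.
With the tool pointing down it reaches from about 300 to 850 mm from the base axis. Payload 4.2 kg.
Tool frame: the origin (TCP) lies on the centre line of the jaws, within the pads' length; the fingertips stand 14 mm ahead of it and the grasp point (between the pads) lies 5 mm behind it; z points along the fingers, y is the line along which they close (so a half turn about z gives the same grasp; the last joint's range is limited). The gripper opens to 91 mm and grips with 3 to 60 N. Pads are 32 mm wide; open, the fingers measure 118 mm over their backs; the gripper's body (76 mm by 178 mm) begins 60 mm behind the grasp point.
Start: joints at [73.797, 18.312, 89.639, -0, 72.044, -1.146], TCP at [149.378, 555.273, 227.976] pointing down, gripper open.
Joint ranges: [-177.97, 177.97], [-48.28, 115.42], [12.27, 149.76], [-77.06, 257.06], [2.81, 150.46], [-146.56, 146.56]. Speed limits (degrees/s): [147.25, 147.25, 180, 180, 180, 180].

## Interface

Orientations are given as [roll, pitch, yaw] about the fixed x, y, z axes, in that order (R = Rz(yaw) Ry(pitch) Rx(roll)).
In Python, from workcell import * gives the robot as it stands. The module is installed in compiled form; this text tells all that it offers.
- The arm moves only by the shell command python3 -m crank 'ROWS' [FORCE]. ROWS is JSON, a list of rows, each an object of numbers: "grip": the finger opening in m, from 0 to 0.0912; "x", "y", "z": the shift along the tool's x, y, z in m; "yaw": the turn about the tool's z in rad. In form: [{"grip": .., "x": .., "y": .., "z": .., "yaw": ..}, ...]. A call has exactly 5 rows; each row is the pose to reach, as a shift and turn from the pose commanded when the call began, along the tool's axes at that moment; what a row does not reach only later rows make up. A row lasts 1/12 s, in which the tool goes at most 41.7 mm and 7.16 degrees, less where a joint would pass 70% of its speed; a pose out of reach is approached as far as the arm can. A call with a gripper value outside its range is refused whole. The fingers move at their own pace and stop on an object; FORCE is the grip in N (left out, the last holds). Time passes only in rows, so rows that repeat a pose let the fingers close, or fill a call up. It gives the time, the measured TCP pose, the force, the opening and the grip force at its end, in the units of the state.
- state(): the state, without advancing time (a new reading comes with each control period).
- grab_frame(name): name is "scene" or "top" or "wrist"; returns the picture (480x640x3 uint8, red, green, blue); there is no depth.
- camera_model(name): a dict with "intrinsics" (3x3 intrinsics, pixels), "R" (3x3) and "t" (3): a world point X has camera coordinates R X + t. Camera axes: x right, y down, z forward; pixel columns grow to the right and rows downward; lengths in mm; the calibration is good to about 2 mm. A picture is of the moment at which its call begins: read the wrist's pose just before it. camera_model takes no time and is no camera call; for the wrist camera it gives the pose at the moment of the call.
- job_done(): hands the job in; it is judged then, once.
The state is a dict: "time_s": time; "qpos": joint angles; "qvel": joint speeds; "effort": joint torques, N m; "ee_pos": TCP position; "ee_rot": TCP orientation; "force": force on the tool from outside, world axes, zero at the start; "torque": the same for the moment, N m; "gripper_width": finger opening in mm; "gripper_force": force on a finger pad.
Only numpy, scipy, OpenCV 4.12 (cv2) and the standard library are available. Lean on these libraries where they do the work, as an engineer would, in place of code of your own. Each camera call takes 0.05 s, during which the arm holds its last target. There are 200 camera calls.

## Task

Get the microscope bench ready for the next imaging batch: put the three slide mailers into the open drawer and slide it fully shut, and nudge all the culture flasks into one even row along the aluminium fence. Start the row at the end nearest the drawer cabinet and leave no gap: one flask centred in each taped lane (pair of white lines), lying flat and square to the fence, its base right up against it and its cap towards the robot. Leave the bottle, the beaker and the pipette-tip box where they stand.

Things in the scene. Friction and masses are not known exactly. Their poses are not given: they have to be found in the camera images.
- flask0: culture flask lying flat: frosted body 62 long (x) x 36 wide (y) x 24 high, white label on top; neck and round orange cap (23 diameter, 20 long, axis 12 above the underside) at the -x end, cap end 61 from the origin. Origin: centre of the body's underside; x points from cap to the flat base (base face at +31), z up. About 50 g. Absent in some starts (None).
- flask1: culture flask lying flat: frosted body 62 long (x) x 36 wide (y) x 24 high, white label on top; neck and round orange cap (23 diameter, 20 long, axis 12 above the underside) at the -x end, cap end 61 from the origin. Origin: centre of the body's underside; x points from cap to the flat base (base face at +31), z up. About 50 g. Absent in some starts (None).
- flask2: culture flask lying flat: frosted body 62 long (x) x 36 wide (y) x 24 high, white label on top; neck and round orange cap (23 diameter, 20 long, axis 12 above the underside) at the -x end, cap end 61 from the origin. Origin: centre of the body's underside; x points from cap to the flat base (base face at +31), z up. About 50 g. Absent in some starts (None).
- flask3: culture flask lying flat: frosted body 62 long (x) x 36 wide (y) x 24 high, white label on top; neck and round orange cap (23 diameter, 20 long, axis 12 above the underside) at the -x end, cap end 61 from the origin. Origin: centre of the body's underside; x points from cap to the flat base (base face at +31), z up. About 50 g. Absent in some starts (None).
- flask4: culture flask lying flat: frosted body 62 long (x) x 36 wide (y) x 24 high, white label on top; neck and round orange cap (23 diameter, 20 long, axis 12 above the underside) at the -x end, cap end 61 from the origin. Origin: centre of the body's underside; x points from cap to the flat base (base face at +31), z up. About 50 g. Absent in some starts (None).
- mailer0: slide mailer: closed grey plastic box 85 long (x) x 30 wide (y) x 22 high (z), black seam line round it, white label on top. Origin: centre of its underside. 40 g nominal. It starts in the lanes in front of the fence.
- mailer1: slide mailer: closed grey plastic box 85 long (x) x 30 wide (y) x 22 high (z), black seam line round it, white label on top. Origin: centre of its underside. 40 g nominal. It starts in the lanes in front of the fence.
- mailer2: slide mailer: closed grey plastic box 85 long (x) x 30 wide (y) x 22 high (z), black seam line round it, white label on top. Origin: centre of its underside. 40 g nominal. It starts in the lanes in front of the fence.
- fence: fixed straight aluminium fence on the bench, 490 long (along its y), 12 thick, 18 high. Origin: middle of its front face at bench height; x points away from the robot, y along it to the robot's left, z up. In front of it (-x) five lanes are taped on the bench: pairs of white lines 85 long, 48 apart inside, lanes 95 centre to centre (y -190 to 190).
- place0 (a point): point on the bench in lane 0 (lane 0 is nearest the drawer cabinet, lane 4 farthest): where the origin of a flask lies when it is centred in the lane with its base against the fence; 31 in front of the fence's face. Axes as the fence.
- place1 (a point): point on the bench in lane 1 (lane 0 is nearest the drawer cabinet, lane 4 farthest): where the origin of a flask lies when it is centred in the lane with its base against the fence; 31 in front of the fence's face. Axes as the fence.
- place2 (a point): point on the bench in lane 2 (lane 0 is nearest the drawer cabinet, lane 4 farthest): where the origin of a flask lies when it is centred in the lane with its base against the fence; 31 in front of the fence's face. Axes as the fence.
- place3 (a point): point on the bench in lane 3 (lane 0 is nearest the drawer cabinet, lane 4 farthest): where the origin of a flask lies when it is centred in the lane with its base against the fence; 31 in front of the fence's face. Axes as the fence.
- place4 (a point): point on the bench in lane 4 (lane 0 is nearest the drawer cabinet, lane 4 farthest): where the origin of a flask lies when it is centred in the lane with its base against the fence; 31 in front of the fence's face. Axes as the fence.
- cab_front (a point): middle of the front edge of the top of the fixed low drawer cabinet: grey with a white drawer front, 240 deep (x) x 280 wide (y) x 90 high. This point is 90 above the bench, 15 behind the outer face of the shut drawer front. x points into the cabinet away from the robot, z up; the drawer comes out along -x.
- drawer (a joint): the cabinet's only drawer: 0 = fully shut, grows (m) as it slides out along the cabinet's -x, at most 0.165; starts 0.12 to 0.145 open. About 1 N of friction, stays where left.
- drawer_floor (a point): point midway across the drawer's floor, 37 behind its front's inner face, 22 above the bench; moves with the drawer, axes as the cabinet. The floor reaches from x = -37 to +158 and y = -119 to +119; sides rise 46, the front 53 above it; 56 of room under the cabinet's top, whose front edge is at x = joint value - 43 mm: only floor before it is open from above.
- drawer_handle (a point): middle of the drawer's straight bar handle, 11 thick, 120 long along the cabinet's y, 35 in front of the drawer front, 52 above the bench; moves with the drawer. Can be pushed from in front to shut the drawer.
- bottle: amber bottle with white cap, 64 diameter, 140 high, origin under its centre. Bystander, loose; must stay where it is.
- beaker: glass beaker, 76 diameter, 90 high, origin under its centre, beyond the fence. Bystander, loose; must stay where it is.
- tipbox: blue pipette-tip box with clear lid, 85 x 120 x 60 high, origin under its centre, beyond the fence. Bystander, loose; must stay where it is.
Things that resemble listed ones, but are neither listed nor needed, are in the scene too. What is shaped like the flask2 but red or yellow is not meant.

How it is judged (in metres and radians):
At the end, for the whole second after the job is handed in: Flasks lie flat and still, each within 9 mm of a place point and 6 mm of the fence, square within 0.1 rad (tilt too), caps away from the fence, lanes filled from 0 without a gap; all mailers inside the drawer, which is open less than 6 mm ((horizontal distance between flask0 and place0 below 0.009 m or horizontal distance between flask0 and place1 below 0.009 m or horizontal distance between flask0 and place2 below 0.009 m or horizontal distance between flask0 and place3 below 0.009 m or horizontal distance between flask0 and place4 below 0.009 m) and x of each of flask0, flask1, flask2, flask3, flask4 in the frame of fence above -0.037 m and angle between the x axis of each of flask0, flask1, flask2, flask3, flask4 and the x axis of fence, either way round below 0.1 rad and angle between each of flask0, flask1, flask2, flask3, flask4's own z axis and vertical below 0.1 rad and height (world z) of each of flask0, flask1, flask2, flask3, flask4 below 0.008 m and linear speed of each of flask0, flask1, flask2, flask3, flask4, mailer0, mailer1, mailer2 below 0.02 m/s and (horizontal distance between flask1 and place0 below 0.009 m or horizontal distance between flask1 and place1 below 0.009 m or horizontal distance between flask1 and place2 below 0.009 m or horizontal distance between flask1 and place3 below 0.009 m or horizontal distance between flask1 and place4 below 0.009 m) and (horizontal distance between flask2 and place0 below 0.009 m or horizontal distance between flask2 and place1 below 0.009 m or horizontal distance between flask2 and place2 below 0.009 m or horizontal distance between flask2 and place3 below 0.009 m or horizontal distance between flask2 and place4 below 0.009 m) and (horizontal distance between flask3 and place0 below 0.009 m or horizontal distance between flask3 and place1 below 0.009 m or horizontal distance between flask3 and place2 below 0.009 m or horizontal distance between flask3 and place3 below 0.009 m or horizontal distance between flask3 and place4 below 0.009 m) and (horizontal distance between flask4 and place0 below 0.009 m or horizontal distance between flask4 and place1 below 0.009 m or horizontal distance between flask4 and place2 below 0.009 m or horizontal distance between flask4 and place3 below 0.009 m or horizontal distance between flask4 and place4 below 0.009 m) and horizontal distance between any of flask0, flask1, flask2, flask3, flask4 and place0 below 0.009 m and horizontal distance between any of flask0, flask1, flask2, flask3, flask4 and place1 below 0.009 m and horizontal distance between any of flask0, flask1, flask2, flask3, flask4 and place2 below 0.009 m and ((not (horizontal distance between flask0 and place4 below 0.009 m) and not (horizontal distance between flask1 and place4 below 0.009 m) and not (horizontal distance between flask2 and place4 below 0.009 m) and not (horizontal distance between flask3 and place4 below 0.009 m) and not (horizontal distance between flask4 and place4 below 0.009 m)) or horizontal distance between any of flask0, flask1, flask2, flask3, flask4 and place3 below 0.009 m) and x of mailer0 in the frame of drawer_floor between -0.055 and 0.155 m and y of mailer0 in the frame of drawer_floor between -0.122 and 0.122 m and z of mailer0 in the frame of drawer_floor between -0.006 and 0.04 m and x of mailer1 in the frame of drawer_floor between -0.055 and 0.155 m and y of mailer1 in the frame of drawer_floor between -0.122 and 0.122 m and z of mailer1 in the frame of drawer_floor between -0.006 and 0.04 m and x of mailer2 in the frame of drawer_floor between -0.055 and 0.155 m and y of mailer2 in the frame of drawer_floor between -0.122 and 0.122 m and z of mailer2 in the frame of drawer_floor between -0.006 and 0.04 m and value of joint drawer below 0.006 m); the robot touches nothing.
It fails at once if the bottle is moved more than 25 mm (distance of bottle from where it was at the start of the episode above 0.025 m).
It fails at once if the beaker is moved more than 25 mm (distance of beaker from where it was at the start of the episode above 0.025 m).
It fails at once if the tipbox is moved more than 25 mm (distance of tipbox from where it was at the start of the episode above 0.025 m).
Of flask0, flask1, flask2, flask3, flask4 only 3 to 5 are there at a start; the rules pass over those that are not, and their reading is None.
At some moment in a run one of flask0, flask1, flask2, flask3, flask4 may be knocked a few centimetres aside while the robot is not near it.
Once in a run the grip may slacken for a moment while it holds something.
It also fails if it takes over 210 s, if anything falls off the work surface, if the arm or the gripper's body presses on something with over 40 N, if the wrist force passes 120 N, or if a joint passes its speed limit or range.

## Working session

There is one attempt and no reset: what is moved stays moved. The work goes in short steps, Python scripts to look and compute and a shell command to move; the robot and the scene stay as the last step left them, time stands still between calls to the robot, and variables do not carry over. Pictures are saved under pics/ and viewed, at most 14 in all, crops included, and the job is handed in when it is done.

```bash
mkdir -p pics; ls; python3 - <<'E'
from workcell import *
import cv2
s=state();print({k:s[k] for k in('time_s','ee_pos','ee_rot','gripper_width','force')})
for n in('top','scene'):
    cv2.imwrite(f'pics/{n}0.png',grab_frame(n)[:,:,::-1]);m=camera_model(n);print(n,m)
E
```

```text
pics
{'time_s': 0.0, 'ee_pos': array([149.2477203 , 554.80953877, 227.12175754]), 'ee_rot': array([-1.79900252e+02, -4.30761738e-03,  1.64941932e+02]), 'gripper_width': 91.36084237929441, 'force': array([ 0.93242618, -0.01589136,  0.06992521])}
top {'intrinsics': array([[475.97061745,   0.        , 318.25703093],
       [  0.        , 475.97061745, 231.353488  ],
       [  0.        ,   0.        ,   1.        ]]), 'R': array([[ 0.02935251, -0.99954151, -0.0074301 ],
       [-0.99009226, -0.02805227, -0.13758772],
       [ 0.13731621,  0.01139503, -0.99046172]]), 't': array([  51.58276915,  531.21247975, 1287.14507315])}
scene {'intrinsics': array([[479.60183306,   0.        , 317.54477434],
       [  0.        , 479.60183306, 236.38641763],
       [  0.        ,   0.        ,   1.        ]]), 'R': array([[-0.74514239,  0.66678468,  0.01268891],
       [ 0.53641822,  0.61054381, -0.58265921],
       [-0.39625537, -0.42735751, -0.81261753]]), 't': array([ 364.24578189, -274.84347006, 1534.55601898])}
```

View pics/top0.png

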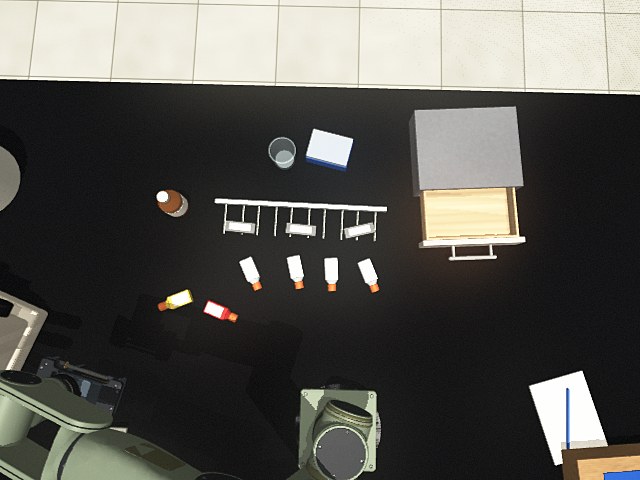

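View pics/scene0.png

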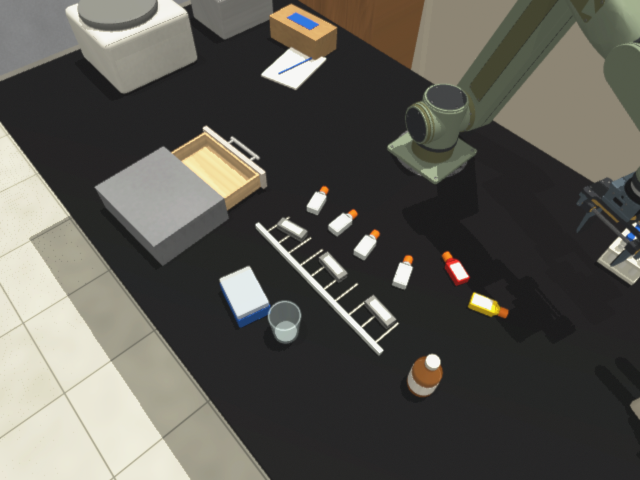

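Top view: four real flasks with orange caps at about (250,272), (296,270), (331,272), (369,273). Red and yellow decoys are at lower left. Three mailers lie in the lanes at (240,228), (300,229), (358,231), the fence runs (216,201) to (386,209), and the open drawer is at right. The scene view agrees. Now I'll measure them.

```bash
cat > h.py <<'E'
from workcell import *
import cv2, numpy as np
def ray(m,uv,z):
    uv=np.atleast_2d(np.asarray(uv,float)); K,R,t=m['intrinsics'],m['R'],m['t']
    C=-R.T@t; d=(R.T@np.linalg.inv(K)@np.c_[uv,np.ones(len(uv))].T).T
    return (C+d*((z-C[2])/d[:,2])[:,None])[:,:2]
def proj(m,X):
    p=m['intrinsics']@(m['R']@np.asarray(X,float)+m['t']); return p[:2]/p[2]
def rect(m,c,z):
    p=ray(m,c.reshape(-1,2),z).astype(np.float32); (cx,cy),(w,h),a=cv2.minAreaRect(p)
    if w<h: w,h,a=h,w,a+90
    return np.round([cx,cy,w,h,(a+90)%180-90],1)   # angle of long axis, world deg
def blobs(mask,amin,amax):
    cs,_=cv2.findContours(mask.astype(np.uint8),cv2.RETR_EXTERNAL,cv2.CHAIN_APPROX_NONE)
    return [c for c in cs if amin<cv2.contourArea(c)<amax]
E
python3 - <<'E'
from h import *
im=cv2.imread('pics/top0.png');m=camera_model('top')
hsv=cv2.cvtColor(im,cv2.COLOR_BGR2HSV);H,S,V=cv2.split(hsv)
print('C',-m['R'].T@m['t'])
roi=np.zeros_like(H,bool);roi[190:325,150:400]=1
for n,mk,z in(('orange',(H<14)&(S>150)&(V>120)&roi,12),('white',(S<60)&(V>190)&roi,24),('bright',(S<60)&(V>70)&roi,22)):
    for c in blobs(mk,12,4000): 
        x,y,w,h=cv2.boundingRect(c); print(n,(x+w//2,y+h//2),(w,h),cv2.contourArea(c),rect(m,c,z))
# handle / drawer points
for n,p,z in(('fenceL',(216,201),18),('fenceR',(386,209),18),('cabTopFL',(414,194),90),('cabTopFR',(523,187),90),('handle',(472,259),52),('frontL',(420,246),75),('frontR',(525,242),75)): print(n,ray(m,p,z).round(0))
crop=cv2.resize(im[185:300,205:400],None,fx=4,fy=4,interpolation=cv2.INTER_CUBIC);cv2.imwrite('pics/crop0.png',crop)
crop=cv2.resize(im[95:270,400:535],None,fx=3.4,fy=3.4,interpolation=cv2.INTER_CUBIC);cv2.imwrite('pics/cab0.png',crop)
E
```

```text
C [ 347.68940564   51.79376986 1348.33949829]
orange (162, 306) (9, 9) 42.0 [310.5 496.5  21.3  20.   22.6]
orange (220, 311) (35, 22) 130.5 [299.6 332.   94.1  36.7  68.4]
orange (374, 288) (9, 9) 21.0 [378.3 -93.2  22.1  19.2 -70.7]
orange (259, 285) (5, 7) 12.5 [377.6 228.5  18.8   7.4  29.2]
orange (169, 201) (22, 22) 221.0 [606.7 495.1  60.4  52.4 -41.5]
white (214, 310) (19, 16) 153.5 [306.7 348.2  47.1  27.9  68.4]
white (180, 298) (19, 15) 158.5 [333.2 443.   47.5  29.9 -66.5]
white (368, 272) (20, 27) 282.0 [421.2 -74.2  71.   35.6  22.3]
white (331, 271) (13, 26) 281.5 [422.7  28.4  69.3  33.4   1.6]
white (249, 270) (19, 27) 277.5 [416.1 254.2  71.3  35.   25.4]
white (295, 268) (17, 27) 275.0 [425.6 127.8  70.3  35.3  14.1]
white (360, 227) (32, 28) 225.5 [549.1 -48.5  87.   76.8 -89.3]
white (301, 223) (30, 26) 225.5 [558.1 115.7  80.9  69.5  85.9]
white (239, 219) (32, 30) 206.5 [559.9 291.3  86.1  83.1  88.9]
white (301, 205) (172, 12) 513.0 [606.2 120.3 485.7  11.4  88.7]
white (162, 196) (11, 11) 82.0 [620.2 514.5  29.4  28.5   4.2]
bright (214, 310) (19, 16) 153.5 [306.6 348.6  47.2  27.9  68.4]
bright (180, 298) (19, 15) 158.5 [333.2 443.6  47.6  30.  -66.5]
bright (367, 272) (21, 28) 318.0 [422.  -73.7  72.9  38.4  22.7]
bright (331, 270) (14, 27) 309.0 [424.2  29.8  72.2  36.3   1.6]
bright (249, 270) (21, 28) 318.0 [417.  254.8  72.8  38.6  26. ]
bright (295, 268) (18, 27) 310.0 [426.7 128.9  72.8  37.9  14.1]
bright (300, 220) (173, 44) 3129.0 [564.3 122.5 488.8 101.8  88.7]
bright (177, 205) (21, 24) 105.0 [591.8 463.6  66.   41.9 -27.1]
bright (163, 197) (14, 12) 104.5 [619.3 513.7  38.   29.2  65.2]
fenceL [[611. 361.]]
fenceR [[ 602. -123.]]
cabTopFL [[ 631. -189.]]
cabTopFR [[ 658. -482.]]
handle [[ 463. -354.]]
frontL [[ 492. -208.]]
frontR [[ 511. -489.]]
```

View pics/crop0.png

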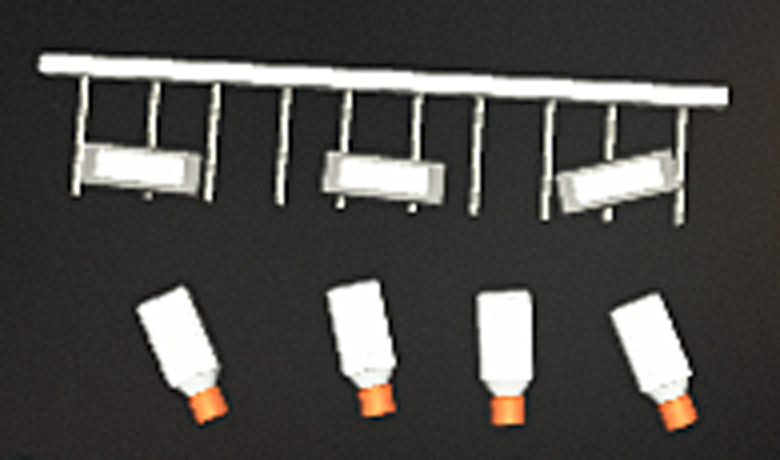

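View pics/cab0.png

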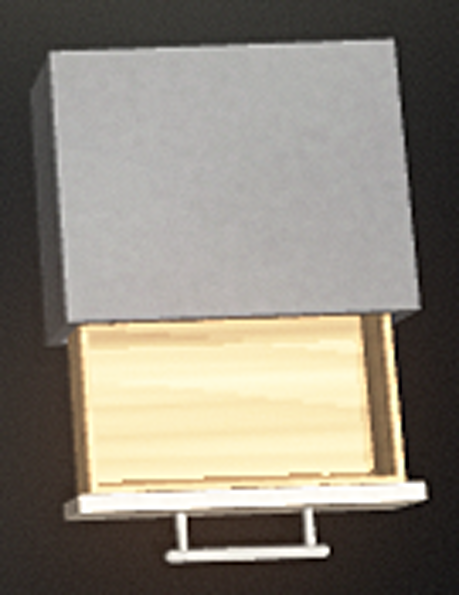

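Crop shows the fence, lanes and three mailers (mailers at ≈(240,227), (300,229), (359,230) in full pixels); all four flask caps point to the robot. Cabinet crop: top front edge (418.5,190)–(523.5,185.6), handle centre (473,257.6).

```bash
python3 - <<'E'
from h import *
im=cv2.imread('pics/top0.png');m=camera_model('top')
H,S,V=cv2.split(cv2.cvtColor(im,cv2.COLOR_BGR2HSV))
roi=np.zeros_like(H,bool);roi[213:250,210:400]=1
b=((S<60)&(V>70)&roi).astype(np.uint8)
o=cv2.morphologyEx(b,cv2.MORPH_OPEN,np.ones((5,5),np.uint8))
for c in blobs(o,60,2000): print('mailer',rect(m,c,22))
roi[:]=0;roi[190:325,150:400]=1
c=max(blobs((S<60)&(V>190)&roi,300,4000),key=lambda c:cv2.boundingRect(c)[2]);r=rect(m,c,18);print('fence',r)
a=np.radians(r[4]-90);fx=np.array([np.cos(a),np.sin(a)]);fy=np.array([-fx[1],fx[0]])
for i in range(5): print('place',i,(r[:2]-37*fx+fy*(-190+95*i)).round(1))
A,B=ray(m,(418.5,189.7),90)[0],ray(m,(523.5,185.6),90)[0]
mid=(A+B)/2;d=A-B;print('cab w',np.hypot(*d),mid)
cx=np.array([d[1],-d[0]])/np.hypot(*d);cy=d/np.hypot(*d);print('cab ang',np.degrees(np.arctan2(cx[1],cx[0])))
h=ray(m,(472.9,257.6),52)[0];q=-(h-mid)@cx-50;print('handle',h,'drawer',q,'lat',(h-mid)@cy)
# floor origin: shut inner face = outer - thickness; x_edge=q-43 in floor frame
fl=mid-cx*(q-43);print('floor',fl)
for ly in(-70,0,70): print('slot',(fl+cx*24+cy*ly).round(1))
E
```

```text
mailer [537.2 117.3  84.9  30.3  85.8]
mailer [539.9 -49.6  90.9  32.  -75.8]
mailer [539.  291.8  90.1  29.9  85. ]
fence [607.4 120.6 487.9  11.4  88.7]
place 0 [566.1 -68.5]
place 1 [568.3  26.5]
place 2 [570.4 121.4]
place 3 [572.6 216.4]
place 4 [574.7 311.4]
cab w 283.2193646533021 [ 652.76269925 -342.01306269]
cab ang 3.8709106940158775
handle [ 467.22924963 -356.23877129] drawer 136.0705486583087 lat -1.6681233219560858
floor [ 559.90447412 -348.29613941]
slot [ 588.6 -416.5]
slot [ 583.8 -346.7]
slot [ 579.1 -276.8]
```

```bash
cat >> h.py <<'E'
def plan(*targets):
    """prints, per call, the shift (m) and turn (rad) in tool axes to reach each (x,y,z,yawdeg), <=0.19 m and <=0.6 rad each"""
    s=state();p=np.array(s['ee_pos']);w=np.radians(s['ee_rot'][2]);print('t',round(s['time_s'],1),p.round(1),s['ee_rot'].round(1))
    for T in targets:
        T=np.array(T,float);dw=(np.radians(T[3])-w+np.pi)%(2*np.pi)-np.pi
        n=int(max(np.ceil(np.linalg.norm(T[:3]-p)/190),np.ceil(abs(dw)/.6-1e-3),1))
        for i in range(n):
            d=(T[:3]-p)/(n-i)/1000;e=((np.radians(T[3])-w+np.pi)%(2*np.pi)-np.pi)/(n-i);c,q=np.cos(w),np.sin(w)
            r=np.round([c*d[0]+q*d[1],q*d[0]-c*d[1],-d[2]],3);y=round(-e,3);print('  x %.3f y %.3f z %.3f yaw %.3f'%(*r,y))
            p=p+1000*np.array([c*r[0]+q*r[1],q*r[0]-c*r[1],-r[2]]);w-=y
        print(' at',p.round(1),round(np.degrees(w),1))
E
python3 - <<'E'
from h import *
plan((539,292,110,85),(539,292,17,85))
E
```

```text
t 0.1 [149.2 554.9 227.2] [-179.9   -0.   164.9]
  x -0.148 y -0.051 z 0.039 yaw 0.465
  x -0.155 y 0.021 z 0.039 yaw 0.465
  x -0.130 y 0.089 z 0.039 yaw 0.465
 at [539.3 291.8 110.2] 85.0
  x 0.000 y -0.000 z 0.093 yaw 0.000
 at [539.3 291.8  17.2] 85.0
```

```bash

python3 -m crank '[{"grip":0.06,"x":-0.030,"y":-0.010,"z":0.008,"yaw":0.093},{"grip":0.06,"x":-0.060,"y":-0.020,"z":0.016,"yaw":0.186},{"grip":0.06,"x":-0.089,"y":-0.031,"z":0.023,"yaw":0.279},{"grip":0.06,"x":-0.118,"y":-0.041,"z":0.031,"yaw":0.372},{"grip":0.06,"x":-0.148,"y":-0.051,"z":0.039,"yaw":0.465}]' 15
python3 -m crank '[{"grip":0.06,"x":-0.031,"y":0.004,"z":0.008,"yaw":0.093},{"grip":0.06,"x":-0.062,"y":0.008,"z":0.016,"yaw":0.186},{"grip":0.06,"x":-0.093,"y":0.013,"z":0.023,"yaw":0.279},{"grip":0.06,"x":-0.124,"y":0.017,"z":0.031,"yaw":0.372},{"grip":0.06,"x":-0.155,"y":0.021,"z":0.039,"yaw":0.465}]'
python3 -m crank '[{"grip":0.06,"x":-0.026,"y":0.018,"z":0.008,"yaw":0.093},{"grip":0.06,"x":-0.052,"y":0.036,"z":0.016,"yaw":0.186},{"grip":0.06,"x":-0.078,"y":0.054,"z":0.023,"yaw":0.279},{"grip":0.06,"x":-0.104,"y":0.071,"z":0.031,"yaw":0.372},{"grip":0.06,"x":-0.130,"y":0.089,"z":0.039,"yaw":0.465}]'
python3 - <<'E'
from h import *
cv2.imwrite('pics/wr1.png',grab_frame('wrist')[:,:,::-1]);m=camera_model('wrist')
np.savez('wr1.npz',**m)
print((-m['R'].T@m['t']).round(0)); print('mailer2 px',proj(m,(539,292,22)).round(0))
plan((539,292,17,85))
E
```

```text
time_s: 0.52
ee_pos: [279.7, 466.5, 188.3]
ee_rot: [-180.0, 0.0, 138.1]
force: [0.7, 0.1, -0.7]
gripper_width: 61.5
gripper_force: 0.0
time_s: 0.93
ee_pos: [409.7, 379.0, 149.3]
ee_rot: [-180.0, 0.0, 111.4]
force: [-0.4, 0.6, 0.1]
gripper_width: 60.1
gripper_force: 0.0
time_s: 1.35
ee_pos: [540.3, 290.9, 110.2]
ee_rot: [-179.9, 0.0, 84.7]
force: [-0.5, 0.3, -0.7]
gripper_width: 59.8
gripper_force: 0.0
[551. 359. 267.]
mailer2 px [306. 238.]
t 1.4 [544.8 287.6 108.5] [179.9   0.2  84.4]
  x 0.004 y -0.006 z 0.092 yaw -0.010
 at [539.2 292.2  16.5] 85.0
```

View pics/wr1.png

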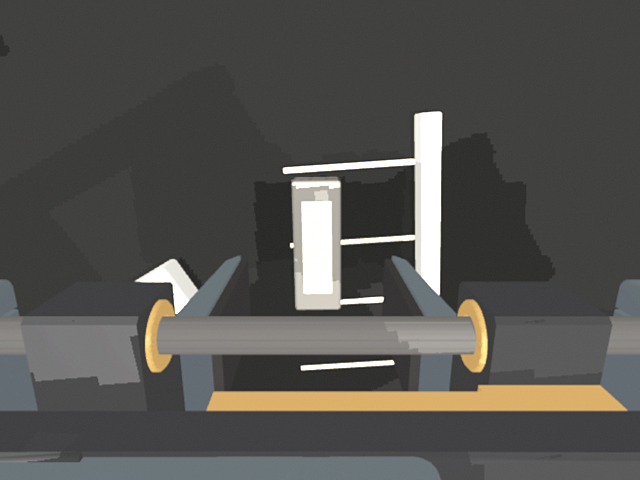

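Wrist view: mailer at (292–341, 178–310), between the fingers; fence at column ~428. The arm was still settling at the shot, so I'll measure again now.

```bash
cat >> h.py <<'E'
def wmail(save=None):
    m=camera_model('wrist');im=grab_frame('wrist')[:,:,::-1].copy()
    if save: cv2.imwrite(save,im)
    H,S,V=cv2.split(cv2.cvtColor(im,cv2.COLOR_BGR2HSV))
    b=((S<60)&(V>95)).astype(np.uint8);b[311:]=0
    o=cv2.morphologyEx(b,cv2.MORPH_OPEN,np.ones((15,15),np.uint8))
    for c in blobs(o,300,40000):
        x,y,w,h=cv2.boundingRect(c);print('blob',(x,y,w,h),'z22',rect(m,c,22),'z18',rect(m,c,18))
E
python3 - <<'E'
from h import *
grab_frame('wrist');grab_frame('wrist');wmail()
plan((539,292,17,85))
E
```

```text
blob (618, 280, 22, 31) z22 [740.  236.9  23.2  13.6 -84.3] z18 [743.2 234.9  23.6  13.8 -84.3]
blob (0, 280, 15, 31) z22 [336.3 273.4  22.4   9.   73.5] z18 [332.9 272.   22.8   9.2  73.5]
blob (153, 262, 67, 49) z22 [453.9 269.4  42.7  33.3  -5.2] z18 [452.4 267.8  43.3  33.9  -5.2]
blob (292, 176, 49, 134) z22 [540.3 289.3  87.5  29.9  85.7] z18 [540.2 288.1  89.   30.3  85.7]
blob (406, 111, 37, 200) z22 [607.8 301.3 126.4  22.   88.6] z18 [608.8 300.4 128.5  22.4  88.6]
t 1.6 [539.3 291.5 110.1] [-179.9    0.    85. ]
  x 0.000 y -0.000 z 0.093 yaw -0.001
 at [539.3 291.5  17.1] 85.0
```

```bash

python3 -m crank '[{"grip":0.06,"x":0,"y":0,"z":0.03,"yaw":0},{"grip":0.06,"x":0,"y":0,"z":0.06,"yaw":0},{"grip":0.06,"x":0,"y":0,"z":0.08,"yaw":0},{"grip":0.06,"x":0,"y":0,"z":0.09,"yaw":0},{"grip":0.06,"x":0,"y":0,"z":0.093,"yaw":0}]' 15
python3 -m crank '[{"grip":0.06,"x":0,"y":0,"z":0,"yaw":0},{"grip":0.02,"x":0,"y":0,"z":0,"yaw":0},{"grip":0.02,"x":0,"y":0,"z":0,"yaw":0},{"grip":0.02,"x":0,"y":0,"z":0,"yaw":0},{"grip":0.02,"x":0,"y":0,"z":0,"yaw":0}]' 20
python3 -m crank '[{"grip":0.02,"x":0,"y":0,"z":0,"yaw":0},{"grip":0.02,"x":0,"y":0,"z":0,"yaw":0},{"grip":0.02,"x":0,"y":0,"z":-0.01,"yaw":0},{"grip":0.02,"x":0,"y":0,"z":-0.03,"yaw":0},{"grip":0.02,"x":0,"y":0,"z":-0.05,"yaw":0}]' 
python3 -m crank '[{"grip":0.02,"x":0,"y":0,"z":-0.02,"yaw":0},{"grip":0.02,"x":0,"y":0,"z":-0.04,"yaw":0},{"grip":0.02,"x":0,"y":0,"z":-0.06,"yaw":0},{"grip":0.02,"x":0,"y":0,"z":-0.07,"yaw":0},{"grip":0.02,"x":0,"y":0,"z":-0.07,"yaw":0}]' 
python3 - <<'E'
from h import *
plan((588.6,-416.5,137,3.9),(588.6,-416.5,41,3.9))
E
```

```text
time_s: 1.97
ee_pos: [537.5, 292.5, 16.4]
ee_rot: [-179.8, 0.1, 85.1]
force: [0.5, -0.1, 1.0]
gripper_width: 59.7
gripper_force: 0.0
time_s: 2.38
ee_pos: [540.0, 292.5, 19.0]
ee_rot: [179.9, -0.1, 85.0]
force: [0.1, -0.6, 0.1]
gripper_width: 36.3
gripper_force: 0.0
time_s: 2.8
ee_pos: [538.8, 291.8, 68.3]
ee_rot: [-179.9, 0.1, 85.0]
force: [-0.2, 1.1, -0.2]
gripper_width: 30.1
gripper_force: 20.0
time_s: 3.22
ee_pos: [540.8, 292.9, 141.0]
ee_rot: [179.7, -0.2, 85.0]
force: [0.4, -0.5, -0.6]
gripper_width: 29.9
gripper_force: 20.0
t 3.2 [540.8 292.9 141. ] [179.7  -0.2  85. ]
  x -0.176 y 0.027 z 0.001 yaw 0.354
  x -0.155 y 0.087 z 0.001 yaw 0.354
  x -0.116 y 0.135 z 0.001 yaw 0.354
  x -0.061 y 0.166 z 0.001 yaw 0.354
 at [ 588.9 -416.2  137. ] 3.9
  x -0.000 y 0.000 z 0.096 yaw -0.000
 at [ 588.9 -416.2   41. ] 3.9
```

```bash

python3 -m crank '[{"grip":0.02,"x":-0.030,"y":0.005,"z":0,"yaw":0.07},{"grip":0.02,"x":-0.066,"y":0.010,"z":0,"yaw":0.14},{"grip":0.02,"x":-0.102,"y":0.016,"z":0,"yaw":0.21},{"grip":0.02,"x":-0.139,"y":0.021,"z":0,"yaw":0.28},{"grip":0.02,"x":-0.176,"y":0.027,"z":0.001,"yaw":0.354}]'
python3 -m crank '[{"grip":0.02,"x":-0.031,"y":0.017,"z":0,"yaw":0.07},{"grip":0.02,"x":-0.062,"y":0.035,"z":0,"yaw":0.14},{"grip":0.02,"x":-0.093,"y":0.052,"z":0,"yaw":0.21},{"grip":0.02,"x":-0.124,"y":0.070,"z":0,"yaw":0.28},{"grip":0.02,"x":-0.155,"y":0.087,"z":0.001,"yaw":0.354}]'
python3 -m crank '[{"grip":0.02,"x":-0.023,"y":0.027,"z":0,"yaw":0.07},{"grip":0.02,"x":-0.046,"y":0.054,"z":0,"yaw":0.14},{"grip":0.02,"x":-0.070,"y":0.081,"z":0,"yaw":0.21},{"grip":0.02,"x":-0.093,"y":0.108,"z":0,"yaw":0.28},{"grip":0.02,"x":-0.116,"y":0.135,"z":0.001,"yaw":0.354}]'
python3 -m crank '[{"grip":0.02,"x":-0.015,"y":0.041,"z":0,"yaw":0.09},{"grip":0.02,"x":-0.030,"y":0.082,"z":0,"yaw":0.18},{"grip":0.02,"x":-0.045,"y":0.122,"z":0,"yaw":0.27},{"grip":0.02,"x":-0.056,"y":0.152,"z":0,"yaw":0.33},{"grip":0.02,"x":-0.061,"y":0.166,"z":0.001,"yaw":0.354}]'
python3 - <<'E'
from h import *
grab_frame('wrist');grab_frame('wrist');m=camera_model('wrist');im=grab_frame('wrist')[:,:,::-1]
cv2.imwrite('pics/wr2.png',im);np.savez('wr2.npz',**m)
print(state()['gripper_width'],state()['gripper_force'])
plan((588.6,-416.5,41,3.9))
E
```

```text
time_s: 3.63
ee_pos: [550.0, 112.9, 135.8]
ee_rot: [-179.9, 0.1, 64.6]
force: [1.7, 1.0, -0.2]
gripper_width: 29.8
gripper_force: 20.0
time_s: 4.05
ee_pos: [562.8, -64.5, 134.9]
ee_rot: [-179.9, 0.1, 44.2]
force: [0.2, 0.2, -0.0]
gripper_width: 29.5
gripper_force: 20.0
time_s: 4.47
ee_pos: [574.4, -241.9, 133.6]
ee_rot: [-179.9, 0.1, 24.0]
force: [-0.7, 0.5, -0.4]
gripper_width: 29.8
gripper_force: 20.0
time_s: 4.88
ee_pos: [586.6, -421.9, 131.9]
ee_rot: [179.9, 0.1, 3.5]
force: [-0.1, -0.1, -0.1]
gripper_width: 29.4
gripper_force: 20.0
29.97127447677037 19.999323785305023
t 5.0 [ 586.5 -417.4  131.6] [-1.798e+02  1.000e-01  3.800e+00]
  x 0.002 y -0.001 z 0.091 yaw -0.002
 at [ 588.4 -416.3   40.6] 3.9
```

View pics/wr2.png

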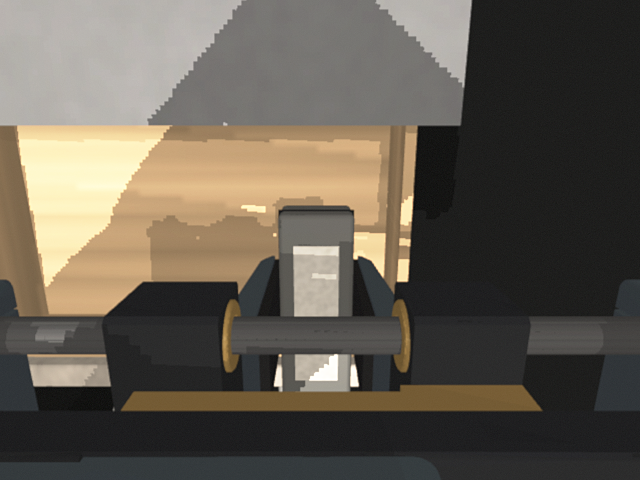

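Mailer held squarely (columns 278–353). Cabinet top edge at row 125, right drawer side at columns 388–405. I'll check these against my cabinet frame.

```bash
python3 - <<'E'
from h import *
m=dict(np.load('wr2.npz'))
print('edge',ray(m,[(20,125),(460,125)],90).round(1)); print('side top',ray(m,[(391,130),(403,130),(388,230)],68).round(1)); print('left side',ray(m,[(16,130),(45,300)],68).round(1))
print('mailer top held',ray(m,[(278,206),(353,206)],131.6+5).round(1))
a=np.radians(3.9);fl=np.array([559.9,-348.3]);cx=np.array([np.cos(a),np.sin(a)]);cy=np.array([-cx[1],cx[0]])
for p in ray(m,[(391,130),(388,230),(16,130)],68):print(((p-fl)@cx).round(),((p-fl)@cy).round())
E
```

```text
edge [[ 650.3 -276.1]
 [ 663.5 -484.2]]
side top [[ 659.2 -455.8]
 [ 659.6 -462.1]
 [ 604.9 -460.2]]
left side [[ 646.6 -258.2]
 [ 549.6 -262.9]]
mailer top held [[ 628.3 -403.6]
 [ 630.1 -432.2]]
92.0 -114.0
37.0 -115.0
93.0 84.0
```

```bash

python3 -m crank '[{"grip":0.02,"x":0.001,"y":-0.003,"z":0.02,"yaw":0},{"grip":0.02,"x":0.002,"y":-0.007,"z":0.045,"yaw":0},{"grip":0.02,"x":0.002,"y":-0.007,"z":0.07,"yaw":0},{"grip":0.02,"x":0.002,"y":-0.007,"z":0.085,"yaw":0},{"grip":0.02,"x":0.002,"y":-0.007,"z":0.091,"yaw":0}]'
python3 -m crank '[{"grip":0.02,"x":0,"y":0,"z":0,"yaw":0},{"grip":0.02,"x":0,"y":0,"z":0,"yaw":0},{"grip":0.044,"x":0,"y":0,"z":0,"yaw":0},{"grip":0.044,"x":0,"y":0,"z":0,"yaw":0},{"grip":0.044,"x":0,"y":0,"z":0,"yaw":0}]'
python3 -m crank '[{"grip":0.044,"x":0,"y":0,"z":0,"yaw":0},{"grip":0.044,"x":0,"y":0,"z":-0.02,"yaw":0},{"grip":0.044,"x":0,"y":0,"z":-0.05,"yaw":0},{"grip":0.044,"x":0,"y":0,"z":-0.08,"yaw":0},{"grip":0.044,"x":0,"y":0,"z":-0.1,"yaw":0}]'
python3 - <<'E'
from h import *
im=grab_frame('top')[:,:,::-1];cv2.imwrite('pics/top1.png',im)
plan((537,117,110,85.8),(537,117,17,85.8))
E
```

```text
time_s: 5.45
ee_pos: [587.6, -405.8, 40.4]
ee_rot: [-179.6, 0.3, 4.0]
force: [-1.6, 7.8, 18.3]
gripper_width: 30.1
gripper_force: 20.0
time_s: 5.87
ee_pos: [589.4, -409.7, 43.6]
ee_rot: [180.0, -0.0, 3.9]
force: [0.2, -1.0, 0.2]
gripper_width: 43.6
gripper_force: 0.0
time_s: 6.28
ee_pos: [589.9, -410.4, 146.2]
ee_rot: [179.9, -0.2, 3.9]
force: [-0.2, 0.4, 0.2]
gripper_width: 43.8
gripper_force: 0.0
t 6.3 [ 591.5 -411.6  150.5] [179.6  -0.5   3.9]
  x -0.006 y -0.177 z 0.013 yaw -0.477
  x 0.076 y -0.160 z 0.014 yaw -0.476
  x 0.140 y -0.108 z 0.013 yaw -0.477
 at [536.8 116.7 110.5] 85.8
  x 0.000 y 0.000 z 0.093 yaw 0.000
 at [536.8 116.7  17.5] 85.8
```

```bash

python3 -m crank '[{"grip":0.06,"x":-0.001,"y":-0.030,"z":0,"yaw":-0.09},{"grip":0.06,"x":-0.002,"y":-0.065,"z":0,"yaw":-0.19},{"grip":0.06,"x":-0.003,"y":-0.102,"z":0,"yaw":-0.28},{"grip":0.06,"x":-0.004,"y":-0.140,"z":0,"yaw":-0.38},{"grip":0.06,"x":-0.005,"y":-0.177,"z":0.005,"yaw":-0.477}]'
python3 -m crank '[{"grip":0.06,"x":0.015,"y":-0.032,"z":0,"yaw":-0.09},{"grip":0.06,"x":0.030,"y":-0.064,"z":0,"yaw":-0.19},{"grip":0.06,"x":0.045,"y":-0.096,"z":0,"yaw":-0.28},{"grip":0.06,"x":0.060,"y":-0.128,"z":0,"yaw":-0.38},{"grip":0.06,"x":0.076,"y":-0.160,"z":0.005,"yaw":-0.476}]'
python3 -m crank '[{"grip":0.06,"x":0.030,"y":-0.025,"z":0,"yaw":-0.11},{"grip":0.06,"x":0.060,"y":-0.050,"z":0.005,"yaw":-0.22},{"grip":0.06,"x":0.090,"y":-0.075,"z":0.01,"yaw":-0.33},{"grip":0.06,"x":0.120,"y":-0.094,"z":0.015,"yaw":-0.43},{"grip":0.06,"x":0.140,"y":-0.108,"z":0.02,"yaw":-0.477}]'
python3 - <<'E'
from h import *
grab_frame('wrist');grab_frame('wrist');wmail()
plan((537,117,17,85.8))
im=cv2.imread('pics/top1.png');cv2.imwrite('pics/cab1.png',cv2.resize(im[95:270,400:535],None,fx=3.4,fy=3.4))
E
```

```text
time_s: 6.75
ee_pos: [572.1, -232.2, 138.6]
ee_rot: [179.9, -0.1, 31.4]
force: [1.2, -0.2, 0.2]
gripper_width: 60.1
gripper_force: 0.0
time_s: 7.17
ee_pos: [554.2, -55.9, 133.7]
ee_rot: [179.9, -0.1, 58.7]
force: [-0.3, 0.5, -0.4]
gripper_width: 60.0
gripper_force: 0.0
time_s: 7.58
ee_pos: [534.9, 121.4, 112.8]
ee_rot: [180.0, -0.1, 86.1]
force: [0.0, -0.1, 0.4]
gripper_width: 59.9
gripper_force: 0.0
blob (309, 205, 30, 93) z22 [538.7 115.   61.6  18.5  85.8] z18 [538.7 113.8  62.6  18.8  85.8]
blob (95, 203, 117, 77) z22 [429.3 128.   77.8  37.   13.6] z18 [427.5 126.9  79.1  37.6  13.6]
blob (603, 100, 37, 82) z22 [720.3 170.1  48.9  21.2 -82.4] z18 [723.2 169.8  49.7  21.5 -82.4]
blob (418, 0, 33, 282) z22 [607.7 173.1 165.3  16.   88.7] z18 [608.8 172.7 168.   16.2  88.7]
blob (36, 0, 131, 83) z22 [419.7 251.8  75.4  42.2  25.7] z18 [417.7 252.7  76.7  42.9  25.7]
t 7.7 [534.8 119.9 112.4] [-180.    0.   86.]
  x -0.003 y 0.002 z 0.095 yaw 0.003
 at [536.6 116.8  17.4] 85.8
```

View pics/cab1.png

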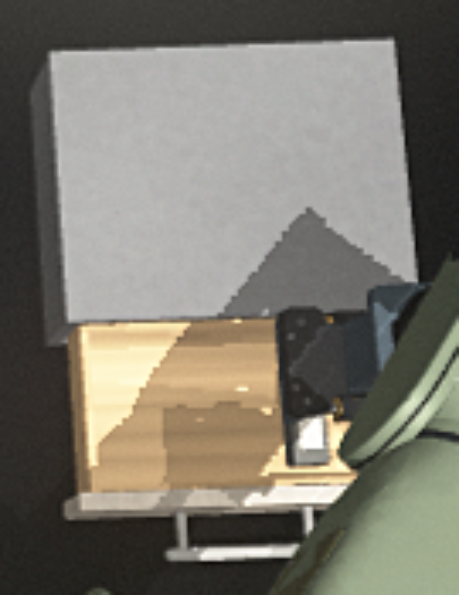

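Mailer lies in the drawer on the right side as planned; drawer unmoved. Next, mailer0.

```bash

python3 -m crank '[{"grip":0.06,"x":-0.004,"y":0.004,"z":0.03,"yaw":0},{"grip":0.06,"x":-0.004,"y":0.004,"z":0.06,"yaw":0},{"grip":0.06,"x":-0.004,"y":0.004,"z":0.08,"yaw":0},{"grip":0.06,"x":-0.004,"y":0.004,"z":0.09,"yaw":0},{"grip":0.06,"x":-0.004,"y":0.004,"z":0.095,"yaw":0}]' 20
python3 -m crank '[{"grip":0.06,"x":0,"y":0,"z":0,"yaw":0},{"grip":0.02,"x":0,"y":0,"z":0,"yaw":0},{"grip":0.02,"x":0,"y":0,"z":0,"yaw":0},{"grip":0.02,"x":0,"y":0,"z":0,"yaw":0},{"grip":0.02,"x":0,"y":0,"z":0,"yaw":0}]' 20
python3 -m crank '[{"grip":0.02,"x":0,"y":0,"z":0,"yaw":0},{"grip":0.02,"x":0,"y":0,"z":0,"yaw":0},{"grip":0.02,"x":0,"y":0,"z":-0.02,"yaw":0},{"grip":0.02,"x":0,"y":0,"z":-0.05,"yaw":0},{"grip":0.02,"x":0,"y":0,"z":-0.08,"yaw":0}]' 
python3 -m crank '[{"grip":0.02,"x":0,"y":0,"z":-0.02,"yaw":0},{"grip":0.02,"x":0,"y":0,"z":-0.035,"yaw":0},{"grip":0.02,"x":0,"y":0,"z":-0.04,"yaw":0},{"grip":0.02,"x":0,"y":0,"z":-0.04,"yaw":0},{"grip":0.02,"x":0,"y":0,"z":-0.04,"yaw":0}]' 
python3 - <<'E'
from h import *
plan((584,-343,137,3.9))
E
```

```text
time_s: 8.15
ee_pos: [538.4, 113.0, 16.6]
ee_rot: [-179.9, 0.0, 85.7]
force: [0.1, 0.1, 0.2]
gripper_width: 60.1
gripper_force: 0.0
time_s: 8.57
ee_pos: [539.7, 114.4, 18.9]
ee_rot: [179.9, -0.0, 85.8]
force: [0.3, 0.2, -0.2]
gripper_width: 36.4
gripper_force: 0.0
time_s: 8.98
ee_pos: [538.1, 114.2, 98.1]
ee_rot: [-179.8, 0.0, 85.8]
force: [0.8, 0.0, -0.2]
gripper_width: 29.9
gripper_force: 20.0
time_s: 9.4
ee_pos: [538.4, 114.2, 137.2]
ee_rot: [-179.9, 0.0, 85.8]
force: [0.4, 0.3, -0.5]
gripper_width: 29.9
gripper_force: 20.0
t 9.4 [538.4 114.2 137.2] [-179.9    0.    85.8]
  x -0.151 y 0.026 z 0.000 yaw 0.477
  x -0.122 y 0.093 z 0.000 yaw 0.476
  x -0.066 y 0.138 z 0.000 yaw 0.477
 at [ 584.  -343.1  137.2] 3.9
```

```bash

python3 -m crank '[{"grip":0.02,"x":-0.025,"y":0.004,"z":0,"yaw":0.08},{"grip":0.02,"x":-0.055,"y":0.009,"z":0,"yaw":0.17},{"grip":0.02,"x":-0.087,"y":0.015,"z":0,"yaw":0.27},{"grip":0.02,"x":-0.119,"y":0.020,"z":0,"yaw":0.37},{"grip":0.02,"x":-0.151,"y":0.026,"z":0,"yaw":0.477}]'
python3 -m crank '[{"grip":0.02,"x":-0.024,"y":0.019,"z":0,"yaw":0.09},{"grip":0.02,"x":-0.049,"y":0.037,"z":0,"yaw":0.19},{"grip":0.02,"x":-0.073,"y":0.056,"z":0,"yaw":0.28},{"grip":0.02,"x":-0.098,"y":0.074,"z":0,"yaw":0.38},{"grip":0.02,"x":-0.122,"y":0.093,"z":0,"yaw":0.476}]'
python3 -m crank '[{"grip":0.02,"x":-0.014,"y":0.030,"z":0,"yaw":0.12},{"grip":0.02,"x":-0.029,"y":0.060,"z":0,"yaw":0.24},{"grip":0.02,"x":-0.043,"y":0.090,"z":0,"yaw":0.35},{"grip":0.02,"x":-0.057,"y":0.119,"z":0,"yaw":0.44},{"grip":0.02,"x":-0.066,"y":0.138,"z":0,"yaw":0.477}]'
python3 - <<'E'
from h import *
grab_frame('wrist');grab_frame('wrist');
print(state()['gripper_width'],state()['gripper_force'])
plan((584,-343,43,3.9))
E
```

```text
time_s: 9.82
ee_pos: [552.8, -39.4, 136.1]
ee_rot: [-179.8, 0.1, 58.2]
force: [1.2, -0.4, -0.3]
gripper_width: 30.1
gripper_force: 2.0
time_s: 10.23
ee_pos: [568.3, -192.0, 135.8]
ee_rot: [-179.8, 0.1, 30.9]
force: [0.1, 0.3, -1.0]
gripper_width: 30.0
gripper_force: 20.0
time_s: 10.65
ee_pos: [583.6, -345.8, 135.4]
ee_rot: [-179.9, 0.2, 3.6]
force: [1.2, 0.7, -1.4]
gripper_width: 29.9
gripper_force: 20.0
30.047027905325404 20.00015437602997
t 10.8 [ 583.7 -346.3  135.2] [-1.8e+02  1.0e-01  3.7e+00]
  x 0.000 y -0.003 z 0.092 yaw -0.004
 at [ 583.5 -343.3   43.2] 3.9
```

The grip slackened to 2 N mid-travel, so I'll check whether the mailer slipped before lowering.

```bash
python3 - <<'E'
from h import *
im=grab_frame('wrist')[:,:,::-1];cv2.imwrite('pics/wr3.png',im)
cv2.imwrite('pics/wr23.png',np.hstack([cv2.imread('pics/wr2.png')[120:400,200:430],im[120:400,200:430]]))
E
```

```text
(no output)
```

View pics/wr23.png

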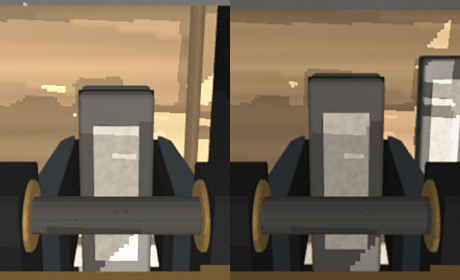

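Same width (75 px), so no slip downward. It only sits about 5 mm further forward than mailer2 did, so I'll lower it.

```bash

python3 -m crank '[{"grip":0.02,"x":-0.002,"y":-0.003,"z":0.025,"yaw":0},{"grip":0.02,"x":-0.002,"y":-0.003,"z":0.05,"yaw":0},{"grip":0.02,"x":-0.002,"y":-0.003,"z":0.07,"yaw":0},{"grip":0.02,"x":-0.002,"y":-0.003,"z":0.083,"yaw":0},{"grip":0.02,"x":-0.002,"y":-0.003,"z":0.091,"yaw":0}]'
python3 -m crank '[{"grip":0.02,"x":0,"y":0,"z":0,"yaw":0},{"grip":0.02,"x":0,"y":0,"z":0,"yaw":0},{"grip":0.044,"x":0,"y":0,"z":0,"yaw":0},{"grip":0.044,"x":0,"y":0,"z":0,"yaw":0},{"grip":0.044,"x":0,"y":0,"z":0,"yaw":0}]'
python3 -m crank '[{"grip":0.044,"x":0,"y":0,"z":0,"yaw":0},{"grip":0.044,"x":0,"y":0,"z":-0.03,"yaw":0},{"grip":0.044,"x":0,"y":0,"z":-0.06,"yaw":0},{"grip":0.044,"x":0,"y":0,"z":-0.09,"yaw":0},{"grip":0.044,"x":0,"y":0,"z":-0.09,"yaw":0}]'
python3 - <<'E'
from h import *
grab_frame('wrist')
plan((540,-49,110,104.2),)
E
```

```text
time_s: 11.22
ee_pos: [580.7, -337.7, 43.6]
ee_rot: [-179.8, 0.3, 4.0]
force: [-0.2, 0.8, 0.6]
gripper_width: 29.7
gripper_force: 20.0
time_s: 11.63
ee_pos: [583.0, -340.5, 48.2]
ee_rot: [179.9, -0.1, 3.9]
force: [0.6, 0.3, -0.5]
gripper_width: 43.4
gripper_force: 0.0
time_s: 12.05
ee_pos: [585.6, -342.3, 144.5]
ee_rot: [179.6, -0.6, 3.9]
force: [0.7, -0.9, 0.7]
gripper_width: 44.1
gripper_force: 0.0
t 12.1 [ 584.4 -341.5  141.5] [179.7  -0.4   3.9]
  x -0.008 y -0.098 z 0.011 yaw -0.584
  x 0.047 y -0.087 z 0.010 yaw -0.583
  x 0.087 y -0.046 z 0.011 yaw -0.584
 at [539.6 -49.3 109.5] 104.2
```

```bash

python3 -m crank '[{"grip":0.06,"x":-0.001,"y":-0.018,"z":0,"yaw":-0.11},{"grip":0.06,"x":-0.003,"y":-0.038,"z":0,"yaw":-0.23},{"grip":0.06,"x":-0.005,"y":-0.058,"z":0,"yaw":-0.35},{"grip":0.06,"x":-0.006,"y":-0.078,"z":0,"yaw":-0.47},{"grip":0.06,"x":-0.008,"y":-0.098,"z":0.005,"yaw":-0.584}]'
python3 -m crank '[{"grip":0.06,"x":0.009,"y":-0.017,"z":0,"yaw":-0.12},{"grip":0.06,"x":0.019,"y":-0.035,"z":0,"yaw":-0.24},{"grip":0.06,"x":0.028,"y":-0.052,"z":0,"yaw":-0.35},{"grip":0.06,"x":0.038,"y":-0.070,"z":0,"yaw":-0.47},{"grip":0.06,"x":0.047,"y":-0.087,"z":0.005,"yaw":-0.583}]'
python3 -m crank '[{"grip":0.06,"x":0.020,"y":-0.010,"z":0,"yaw":-0.12},{"grip":0.06,"x":0.040,"y":-0.020,"z":0.005,"yaw":-0.24},{"grip":0.06,"x":0.060,"y":-0.030,"z":0.01,"yaw":-0.36},{"grip":0.06,"x":0.077,"y":-0.040,"z":0.01,"yaw":-0.48},{"grip":0.06,"x":0.087,"y":-0.046,"z":0.01,"yaw":-0.584}]'
python3 - <<'E'
from h import *
grab_frame('wrist');grab_frame('wrist');wmail('pics/wr4.png')
plan((540,-49,17,104.2))
E
```

```text
time_s: 12.52
ee_pos: [567.5, -242.1, 131.7]
ee_rot: [180.0, -0.0, 37.7]
force: [0.8, -0.2, -0.8]
gripper_width: 60.1
gripper_force: 0.0
time_s: 12.93
ee_pos: [551.9, -144.2, 126.7]
ee_rot: [180.0, -0.0, 71.1]
force: [0.5, 0.3, 1.4]
gripper_width: 59.6
gripper_force: 0.0
time_s: 13.35
ee_pos: [535.9, -46.1, 115.7]
ee_rot: [-179.8, -0.1, 104.6]
force: [-0.2, -1.1, -0.3]
gripper_width: 59.9
gripper_force: 0.0
blob (81, 204, 119, 69) z22 [424.8 -74.1  78.3  38.8  23. ] z18 [423.3 -75.7  79.5  39.4  23. ]
blob (300, 182, 46, 125) z22 [540.5 -49.1  83.7  29.  -75.9] z18 [540.8 -50.3  85.   29.4 -75.9]
blob (99, 39, 132, 81) z22 [425.8  27.   76.   36.4   3.7] z18 [424.4  27.   77.2  36.9   3.7]
blob (407, 0, 116, 268) z22 [603.3  34.5 165.3  18.4  88.7] z18 [604.6  34.7 168.   18.7  88.7]
t 13.5 [537.  -47.5 116.3] [-179.9   -0.   104.2]
  x -0.002 y 0.003 z 0.099 yaw -0.001
 at [540.4 -48.7  17.3] 104.2
```

```bash

python3 -m crank '[{"grip":0.06,"x":-0.002,"y":0.003,"z":0.03,"yaw":0},{"grip":0.06,"x":-0.002,"y":0.003,"z":0.06,"yaw":0},{"grip":0.06,"x":-0.002,"y":0.003,"z":0.08,"yaw":0},{"grip":0.06,"x":-0.002,"y":0.003,"z":0.093,"yaw":0},{"grip":0.06,"x":-0.002,"y":0.003,"z":0.099,"yaw":0}]' 20
python3 -m crank '[{"grip":0.06,"x":0,"y":0,"z":0,"yaw":0},{"grip":0.02,"x":0,"y":0,"z":0,"yaw":0},{"grip":0.02,"x":0,"y":0,"z":0,"yaw":0},{"grip":0.02,"x":0,"y":0,"z":0,"yaw":0},{"grip":0.02,"x":0,"y":0,"z":0,"yaw":0}]' 20
python3 -m crank '[{"grip":0.02,"x":0,"y":0,"z":0,"yaw":0},{"grip":0.02,"x":0,"y":0,"z":0,"yaw":0},{"grip":0.02,"x":0,"y":0,"z":-0.02,"yaw":0},{"grip":0.02,"x":0,"y":0,"z":-0.05,"yaw":0},{"grip":0.02,"x":0,"y":0,"z":-0.08,"yaw":0}]' 
python3 -m crank '[{"grip":0.02,"x":0,"y":0,"z":-0.02,"yaw":0},{"grip":0.02,"x":0,"y":0,"z":-0.035,"yaw":0},{"grip":0.02,"x":0,"y":0,"z":-0.04,"yaw":0},{"grip":0.02,"x":0,"y":0,"z":-0.04,"yaw":0},{"grip":0.02,"x":0,"y":0,"z":-0.04,"yaw":0}]' 
python3 - <<'E'
from h import *
plan((579,-277,137,3.9))
E
```

```text
time_s: 13.92
ee_pos: [539.7, -50.1, 15.6]
ee_rot: [-179.8, -0.1, 104.0]
force: [0.1, 0.1, 0.2]
gripper_width: 60.4
gripper_force: 0.0
time_s: 14.33
ee_pos: [541.6, -49.3, 18.9]
ee_rot: [179.9, 0.0, 104.2]
force: [-0.2, 0.3, -0.3]
gripper_width: 36.0
gripper_force: 0.0
time_s: 14.75
ee_pos: [540.1, -49.0, 98.2]
ee_rot: [-179.9, -0.1, 104.2]
force: [0.9, 0.3, 0.6]
gripper_width: 29.9
gripper_force: 20.0
time_s: 15.17
ee_pos: [540.4, -49.1, 137.3]
ee_rot: [-179.9, -0.0, 104.2]
force: [0.7, 0.7, -0.3]
gripper_width: 29.8
gripper_force: 20.0
t 15.2 [540.4 -49.1 137.3] [-179.9   -0.   104.2]
  x -0.077 y -0.006 z 0.000 yaw 0.584
  x -0.067 y 0.037 z 0.000 yaw 0.583
  x -0.036 y 0.068 z 0.000 yaw 0.584
 at [ 579.  -276.6  137.3] 3.9
```

```bash

python3 -m crank '[{"grip":0.02,"x":-0.014,"y":-0.001,"z":0,"yaw":0.11},{"grip":0.02,"x":-0.030,"y":-0.002,"z":0,"yaw":0.23},{"grip":0.02,"x":-0.046,"y":-0.004,"z":0,"yaw":0.35},{"grip":0.02,"x":-0.062,"y":-0.005,"z":0,"yaw":0.47},{"grip":0.02,"x":-0.077,"y":-0.006,"z":0,"yaw":0.584}]'
python3 -m crank '[{"grip":0.02,"x":-0.013,"y":0.007,"z":0,"yaw":0.12},{"grip":0.02,"x":-0.027,"y":0.015,"z":0,"yaw":0.24},{"grip":0.02,"x":-0.040,"y":0.022,"z":0,"yaw":0.35},{"grip":0.02,"x":-0.054,"y":0.030,"z":0,"yaw":0.47},{"grip":0.02,"x":-0.067,"y":0.037,"z":0,"yaw":0.583}]'
python3 -m crank '[{"grip":0.02,"x":-0.008,"y":0.015,"z":0,"yaw":0.12},{"grip":0.02,"x":-0.016,"y":0.030,"z":0,"yaw":0.24},{"grip":0.02,"x":-0.024,"y":0.045,"z":0,"yaw":0.36},{"grip":0.02,"x":-0.031,"y":0.058,"z":0,"yaw":0.48},{"grip":0.02,"x":-0.036,"y":0.068,"z":0,"yaw":0.584}]'
python3 - <<'E'
from h import *
grab_frame('wrist');grab_frame('wrist');cv2.imwrite('pics/wr5.png',grab_frame('wrist')[:,:,::-1])
print(state()['gripper_width'],state()['gripper_force'])
plan((579,-277,43,3.9))
E
```

```text
time_s: 15.58
ee_pos: [553.1, -125.8, 136.0]
ee_rot: [-179.8, 0.0, 70.4]
force: [-0.4, -0.4, -0.4]
gripper_width: 30.1
gripper_force: 20.0
time_s: 16.0
ee_pos: [566.1, -201.3, 135.8]
ee_rot: [-179.8, 0.1, 37.0]
force: [-0.0, 0.1, -0.4]
gripper_width: 29.7
gripper_force: 20.0
time_s: 16.42
ee_pos: [578.7, -277.6, 135.5]
ee_rot: [-179.9, 0.2, 3.5]
force: [0.2, 0.2, -0.9]
gripper_width: 29.9
gripper_force: 20.0
30.315674743074734 19.999932646751404
t 16.6 [ 578.7 -276.7  135.9] [-179.9    0.2    4. ]
  x 0.000 y 0.000 z 0.093 yaw 0.001
 at [ 578.7 -276.7   42.9] 3.9
```

View pics/wr5.png

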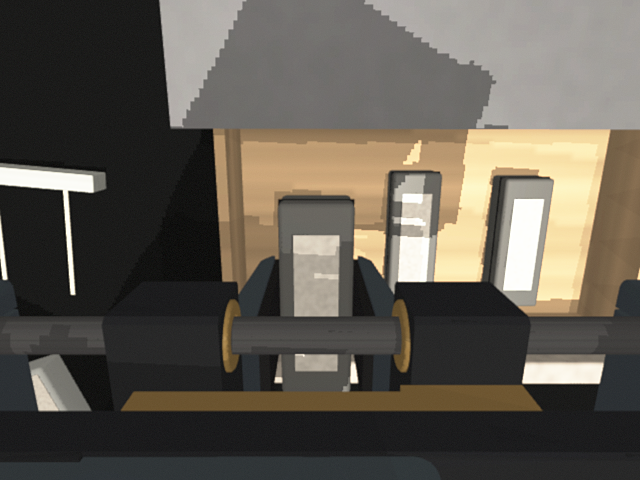

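Two mailers lie in the drawer at columns 388–440 and 490–550, the third is held square, and the left drawer side (column 240) is clear. I'll lower it, release it, and go in front of the handle.

```bash

python3 -m crank '[{"grip":0.02,"x":0,"y":0.002,"z":0.025,"yaw":0},{"grip":0.02,"x":0,"y":0.003,"z":0.05,"yaw":0},{"grip":0.02,"x":0,"y":0.003,"z":0.07,"yaw":0},{"grip":0.02,"x":0,"y":0.003,"z":0.085,"yaw":0},{"grip":0.02,"x":0,"y":0.003,"z":0.092,"yaw":0}]'
python3 -m crank '[{"grip":0.02,"x":0,"y":0,"z":0,"yaw":0},{"grip":0.02,"x":0,"y":0,"z":0,"yaw":0},{"grip":0.044,"x":0,"y":0,"z":0,"yaw":0},{"grip":0.044,"x":0,"y":0,"z":0,"yaw":0},{"grip":0.044,"x":0,"y":0,"z":0,"yaw":0}]'
python3 -m crank '[{"grip":0.044,"x":0,"y":0,"z":0,"yaw":0},{"grip":0.044,"x":0,"y":0,"z":-0.03,"yaw":0},{"grip":0.044,"x":0,"y":0,"z":-0.06,"yaw":0},{"grip":0.044,"x":0,"y":0,"z":-0.09,"yaw":0},{"grip":0.044,"x":0,"y":0,"z":-0.09,"yaw":0}]'
python3 - <<'E'
from h import *
grab_frame('wrist')
plan((407,-360,133,3.9),(407,-360,46,3.9))
E
```

```text
time_s: 16.98
ee_pos: [577.7, -277.6, 42.7]
ee_rot: [-179.8, 0.3, 4.1]
force: [-0.3, -0.0, -0.9]
gripper_width: 29.6
gripper_force: 20.0
time_s: 17.4
ee_pos: [580.4, -279.9, 47.2]
ee_rot: [179.9, -0.1, 3.9]
force: [0.3, 0.2, 0.1]
gripper_width: 43.8
gripper_force: 0.0
time_s: 17.82
ee_pos: [583.2, -281.4, 143.2]
ee_rot: [179.6, -0.7, 3.9]
force: [1.3, -1.1, 0.2]
gripper_width: 44.1
gripper_force: 0.0
t 17.9 [ 581.9 -280.8  140.3] [179.7  -0.4   3.9]
  x -0.090 y 0.034 z 0.004 yaw -0.000
  x -0.090 y 0.033 z 0.003 yaw -0.000
 at [ 406.8 -359.8  133.3] 3.9
  x 0.000 y 0.000 z 0.087 yaw -0.000
 at [ 406.8 -359.8   46.3] 3.9
```

```bash

python3 -m crank '[{"grip":0.0,"x":-0.020,"y":0.008,"z":0,"yaw":0},{"grip":0.0,"x":-0.055,"y":0.020,"z":0,"yaw":0},{"grip":0.0,"x":-0.090,"y":0.034,"z":0,"yaw":0},{"grip":0.0,"x":-0.125,"y":0.047,"z":0,"yaw":0},{"grip":0.0,"x":-0.155,"y":0.058,"z":0,"yaw":0}]'
python3 -m crank '[{"grip":0.0,"x":-0.020,"y":0.008,"z":0,"yaw":0},{"grip":0.0,"x":-0.026,"y":0.009,"z":0.02,"yaw":0},{"grip":0.0,"x":-0.026,"y":0.009,"z":0.05,"yaw":0},{"grip":0.0,"x":-0.026,"y":0.009,"z":0.08,"yaw":0},{"grip":0.0,"x":-0.026,"y":0.009,"z":0.088,"yaw":0}]'
python3 - <<'E'
from h import *
grab_frame('wrist');grab_frame('wrist')
cv2.imwrite('pics/top2.png',grab_frame('top')[:,:,::-1])
plan((467-22,-358,46,3.9))
E
```

```text
time_s: 18.28
ee_pos: [426.3, -348.0, 134.9]
ee_rot: [-179.9, 0.1, 3.9]
force: [-0.5, -0.6, -0.3]
gripper_width: 13.3
gripper_force: 0.0
time_s: 18.7
ee_pos: [400.6, -356.4, 43.6]
ee_rot: [-179.6, 0.4, 3.8]
force: [0.4, 0.9, -0.7]
gripper_width: 0.3
gripper_force: 0.0
t 18.9 [ 403.5 -358.5   47.5] [-1.799e+02  1.000e-01  3.900e+00]
  x 0.041 y 0.002 z 0.002 yaw -0.000
 at [ 444.6 -357.7   45.5] 3.9
```

```bash

python3 -m crank '[{"grip":0.0,"x":0.010,"y":0,"z":0,"yaw":0},{"grip":0.0,"x":0.020,"y":0,"z":0,"yaw":0},{"grip":0.0,"x":0.030,"y":0,"z":0,"yaw":0},{"grip":0.0,"x":0.040,"y":0,"z":0,"yaw":0},{"grip":0.0,"x":0.050,"y":0,"z":0,"yaw":0}]'
python3 -m crank '[{"grip":0.0,"x":0.012,"y":0,"z":0,"yaw":0},{"grip":0.0,"x":0.024,"y":0,"z":0,"yaw":0},{"grip":0.0,"x":0.036,"y":0,"z":0,"yaw":0},{"grip":0.0,"x":0.048,"y":0,"z":0,"yaw":0},{"grip":0.0,"x":0.060,"y":0,"z":0,"yaw":0}]'
python3 -m crank '[{"grip":0.0,"x":0.010,"y":0,"z":0,"yaw":0},{"grip":0.0,"x":0.020,"y":0,"z":0,"yaw":0},{"grip":0.0,"x":0.028,"y":0,"z":0,"yaw":0},{"grip":0.0,"x":0.036,"y":0,"z":0,"yaw":0},{"grip":0.0,"x":0.042,"y":0,"z":0,"yaw":0}]'
python3 -m crank '[{"grip":0.0,"x":0.004,"y":0,"z":0,"yaw":0},{"grip":0.0,"x":0.008,"y":0,"z":0,"yaw":0},{"grip":0.0,"x":0.012,"y":0,"z":0,"yaw":0},{"grip":0.0,"x":0.014,"y":0,"z":0,"yaw":0},{"grip":0.0,"x":0.014,"y":0,"z":0,"yaw":0}]'
```

```text
time_s: 19.27
ee_pos: [455.0, -355.5, 48.6]
ee_rot: [179.9, -0.0, 3.9]
force: [-1.5, -0.5, 0.8]
gripper_width: 0.5
gripper_force: 0.7
time_s: 19.68
ee_pos: [514.7, -351.2, 47.9]
ee_rot: [-180.0, 0.0, 3.9]
force: [-1.0, -1.8, 1.4]
gripper_width: 0.8
gripper_force: 0.8
time_s: 20.1
ee_pos: [556.2, -348.3, 47.7]
ee_rot: [-180.0, -0.0, 3.9]
force: [-1.1, -0.5, 0.2]
gripper_width: 0.8
gripper_force: 0.7
time_s: 20.52
ee_pos: [569.8, -347.4, 47.9]
ee_rot: [-180.0, -0.0, 3.9]
force: [-0.3, 0.1, -0.2]
gripper_width: 0.6
gripper_force: 0.0
```

```bash

python3 -m crank '[{"grip":0.0,"x":0.002,"y":0,"z":0,"yaw":0},{"grip":0.0,"x":0.004,"y":0,"z":0,"yaw":0},{"grip":0.0,"x":0.006,"y":0,"z":0,"yaw":0},{"grip":0.0,"x":0.007,"y":0,"z":0,"yaw":0},{"grip":0.0,"x":0.008,"y":0,"z":0,"yaw":0}]'
python3 -m crank '[{"grip":0.0,"x":0.001,"y":0,"z":0,"yaw":0},{"grip":0.0,"x":0.002,"y":0,"z":0,"yaw":0},{"grip":0.0,"x":0.003,"y":0,"z":0,"yaw":0},{"grip":0.0,"x":0.004,"y":0,"z":0,"yaw":0},{"grip":0.0,"x":0.004,"y":0,"z":0,"yaw":0}]'
python3 -m crank '[{"grip":0.0,"x":0.001,"y":0,"z":0,"yaw":0},{"grip":0.0,"x":0.002,"y":0,"z":0,"yaw":0},{"grip":0.0,"x":0.002,"y":0,"z":0,"yaw":0},{"grip":0.0,"x":0.003,"y":0,"z":0,"yaw":0},{"grip":0.0,"x":0.003,"y":0,"z":0,"yaw":0}]'
```

```text
time_s: 20.93
ee_pos: [577.3, -346.9, 47.9]
ee_rot: [-180.0, 0.0, 3.9]
force: [-1.2, -0.5, 0.8]
gripper_width: 0.7
gripper_force: 0.5
time_s: 21.35
ee_pos: [581.5, -346.7, 47.9]
ee_rot: [-180.0, -0.0, 3.9]
force: [-0.3, -0.5, 0.0]
gripper_width: 0.3
gripper_force: 0.2
time_s: 21.77
ee_pos: [582.0, -346.6, 47.9]
ee_rot: [-179.9, 0.3, 3.9]
force: [-7.2, -0.1, 3.5]
gripper_width: 0.7
gripper_force: 3.6
```

The drawer has hit its stop (7 N against about 1 N of friction). I'll back off and re-measure the flasks.

```bash

python3 -m crank '[{"grip":0.0,"x":-0.020,"y":0,"z":0,"yaw":0},{"grip":0.0,"x":-0.05,"y":0,"z":0,"yaw":0},{"grip":0.06,"x":-0.06,"y":0,"z":-0.03,"yaw":0},{"grip":0.06,"x":-0.07,"y":0,"z":-0.06,"yaw":0},{"grip":0.06,"x":-0.07,"y":0,"z":-0.09,"yaw":0}]'
python3 - <<'E'
from h import *
grab_frame('wrist')
cv2.imwrite('pics/top3.png',grab_frame('top')[:,:,::-1])
m=camera_model('top');im=cv2.imread('pics/top3.png');H,S,V=cv2.split(cv2.cvtColor(im,cv2.COLOR_BGR2HSV))
roi=np.zeros_like(H,bool);roi[195:300,205:460]=1
for c in blobs((S<60)&(V>190)&roi,100,400): print(cv2.boundingRect(c),rect(m,c,24))
cv2.imwrite('pics/t3c.png',cv2.resize(im[95:300,205:535],None,fx=2.4,fy=2.4))
plan((425,-73,120,22.5))
E
```

```text
time_s: 22.18
ee_pos: [512.6, -351.1, 138.6]
ee_rot: [-179.9, 0.1, 3.8]
force: [-0.2, 0.1, 0.2]
gripper_width: 17.5
gripper_force: 0.0
(359, 259, 19, 24) [426.3 -72.8  58.9  33.2  22.9]
(325, 258, 13, 26) [422.7  28.4  69.3  33.4   1.6]
(240, 257, 19, 27) [416.1 254.2  71.3  35.   25.4]
(287, 255, 17, 27) [425.7 127.8  70.6  35.3  14.1]
t 22.3 [ 517.4 -353.5  144. ] [179.6  -0.6   3.8]
  x -0.037 y -0.143 z 0.012 yaw -0.163
  x -0.013 y -0.147 z 0.012 yaw -0.163
 at [424.7 -73.1 120. ] 22.5
```

View pics/t3c.png

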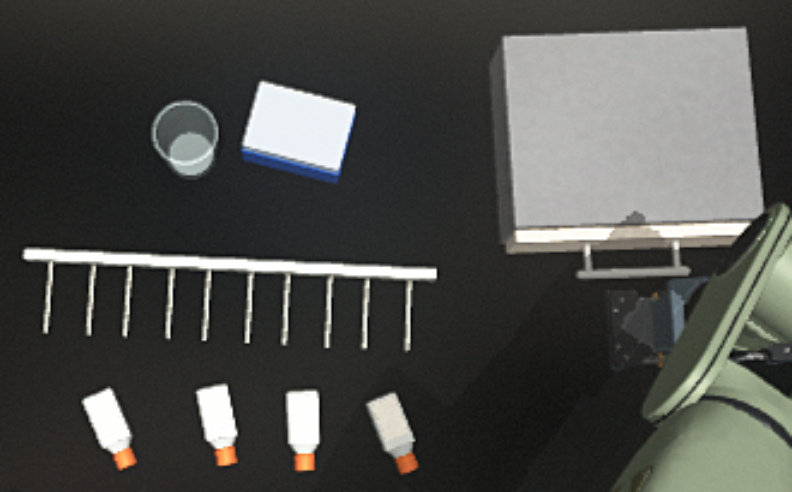

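Drawer shut flush, all three mailers gone from the lanes; four flasks unmoved, beaker and tip box untouched. I'll move above the first flask and refine the lane centres from the tape lines.

```bash

python3 -m crank '[{"grip":0.06,"x":-0.006,"y":-0.024,"z":0,"yaw":-0.03},{"grip":0.06,"x":-0.013,"y":-0.052,"z":0,"yaw":-0.06},{"grip":0.06,"x":-0.021,"y":-0.082,"z":0,"yaw":-0.09},{"grip":0.06,"x":-0.029,"y":-0.112,"z":0,"yaw":-0.12},{"grip":0.06,"x":-0.037,"y":-0.143,"z":0.003,"yaw":-0.163}]'
python3 -m crank '[{"grip":0.06,"x":-0.003,"y":-0.030,"z":0,"yaw":-0.03},{"grip":0.06,"x":-0.006,"y":-0.062,"z":0,"yaw":-0.06},{"grip":0.06,"x":-0.009,"y":-0.095,"z":0.005,"yaw":-0.10},{"grip":0.06,"x":-0.012,"y":-0.127,"z":0.01,"yaw":-0.14},{"grip":0.06,"x":-0.013,"y":-0.147,"z":0.012,"yaw":-0.163}]'
cat >> h.py <<'E'
def flasks(save=None):
    """wrist view: rects of bright blobs at z=24, origins corrected 4 mm for the neck left to the caller"""
    m=camera_model('wrist');im=grab_frame('wrist')[:,:,::-1].copy()
    if save: cv2.imwrite(save,im)
    H,S,V=cv2.split(cv2.cvtColor(im,cv2.COLOR_BGR2HSV))
    b=((S<60)&(V>120)).astype(np.uint8);b[300:]=0
    o=cv2.morphologyEx(b,cv2.MORPH_OPEN,np.ones((21,21),np.uint8))
    for c in blobs(o,1500,40000): print('blob',cv2.boundingRect(c),'z24',rect(m,c,24))
E
python3 - <<'E'
from h import *
grab_frame('wrist');grab_frame('wrist');flasks()
plan((425,-72.7,16.5,22.5))
m=camera_model('top');im=cv2.imread('pics/top3.png');V=im.min(2).astype(float)
pts={}
for r in range(214,232):
    row=np.clip(V[r,215:395]-70,0,None);
    n,lab,st,_=cv2.connectedComponentsWithStats((row>0).astype(np.uint8)[None])
    for i in range(1,n):
        cols=np.where(lab[0]==i)[0]
        if len(cols)>5: continue
        u=215+(cols*row[cols]).sum()/row[cols].sum();pts.setdefault(r,[]).append(u)
ok={r:u for r,u in pts.items() if len(u)==10};print(len(ok))
F0=np.array([607.4,120.6]);a=np.radians(-1.3);fx=np.array([np.cos(a),np.sin(a)]);fy=np.array([-fx[1],fx[0]])
L=np.array([[(ray(m,(x,r),0)[0]-F0)@fy for x in u] for r,u in ok.items()])
mn=L.mean(0);print('lines',mn.round(1));print('lane centres',((mn[0::2]+mn[1::2])/2).round(1),'slope mm/row',np.polyfit(list(ok),L,1)[0].round(2))
E
```

```text
time_s: 22.7
ee_pos: [468.0, -210.1, 134.9]
ee_rot: [180.0, -0.1, 13.3]
force: [0.8, -0.1, 0.3]
gripper_width: 58.3
gripper_force: 0.0
time_s: 23.12
ee_pos: [419.8, -68.4, 122.1]
ee_rot: [-179.9, 0.0, 22.7]
force: [0.4, 0.1, -0.8]
gripper_width: 60.2
gripper_force: 0.0
blob (299, 183, 56, 107) z24 [424.5 -75.1  71.9  35.6  22.9]
blob (146, 117, 76, 113) z24 [425.1  25.   73.2  39.3   3.4]
blob (0, 44, 71, 126) z24 [429.  118.8  72.1  42.1  12.7]
t 23.3 [421.5 -70.  122.8] [180.   -0.   22.7]
  x 0.002 y 0.004 z 0.106 yaw 0.003
 at [424.9 -72.9  16.8] 22.5
18
lines [ 215.7  164.6  120.6   69.6   25.5  -25.4  -69.4 -120.5 -164.3 -215.2]
lane centres [ 190.1   95.1    0.   -95.  -189.8] slope mm/row [-0.01  0.02 -0.02  0.03 -0.06  0.   -0.06 -0.08  0.04 -0.04]
```

```bash

python3 -m crank '[{"grip":0.06,"x":0.003,"y":0.005,"z":0.03,"yaw":0},{"grip":0.06,"x":0.003,"y":0.005,"z":0.06,"yaw":0},{"grip":0.06,"x":0.003,"y":0.005,"z":0.085,"yaw":0},{"grip":0.06,"x":0.003,"y":0.005,"z":0.1,"yaw":0},{"grip":0.06,"x":0.003,"y":0.005,"z":0.106,"yaw":0}]' 20
python3 -m crank '[{"grip":0.06,"x":0,"y":0,"z":0,"yaw":0},{"grip":0.025,"x":0,"y":0,"z":0,"yaw":0},{"grip":0.025,"x":0,"y":0,"z":0,"yaw":0},{"grip":0.025,"x":0,"y":0,"z":0,"yaw":0},{"grip":0.025,"x":0,"y":0,"z":0,"yaw":0}]' 20
python3 -m crank '[{"grip":0.025,"x":0,"y":0,"z":0,"yaw":0},{"grip":0.025,"x":0,"y":0,"z":-0.003,"yaw":0},{"grip":0.025,"x":0,"y":0,"z":-0.008,"yaw":0},{"grip":0.025,"x":0,"y":0,"z":-0.01,"yaw":0},{"grip":0.025,"x":0,"y":0,"z":-0.01,"yaw":0}]' 
python3 - <<'E'
from h import *
grab_frame('wrist')
plan((556,-68.3,26.5,-1.3))
E
```

```text
time_s: 23.68
ee_pos: [425.9, -75.2, 14.8]
ee_rot: [-179.9, 0.1, 22.5]
force: [-0.4, 0.2, 0.3]
gripper_width: 59.9
gripper_force: 0.0
time_s: 24.1
ee_pos: [426.9, -74.6, 17.8]
ee_rot: [179.9, -0.1, 22.6]
force: [0.0, 0.2, -0.0]
gripper_width: 36.5
gripper_force: 0.4
time_s: 24.52
ee_pos: [426.6, -74.5, 27.6]
ee_rot: [180.0, -0.1, 22.6]
force: [0.2, 0.4, -0.3]
gripper_width: 35.8
gripper_force: 20.0
t 24.6 [426.4 -74.4  27.3] [180.   -0.   22.6]
  x 0.122 y 0.044 z 0.001 yaw 0.417
 at [556.  -68.2  26.3] -1.3
```

```bash

python3 -m crank '[{"grip":0.025,"x":0.015,"y":0.006,"z":0,"yaw":0.08},{"grip":0.025,"x":0.045,"y":0.016,"z":0,"yaw":0.17},{"grip":0.025,"x":0.075,"y":0.027,"z":0,"yaw":0.26},{"grip":0.025,"x":0.105,"y":0.038,"z":0,"yaw":0.35},{"grip":0.025,"x":0.122,"y":0.044,"z":0,"yaw":0.417}]'
python3 -m crank '[{"grip":0.025,"x":0,"y":0,"z":0,"yaw":0},{"grip":0.025,"x":0,"y":0,"z":0,"yaw":0},{"grip":0.025,"x":0,"y":0,"z":0.004,"yaw":0},{"grip":0.025,"x":0,"y":0,"z":0.008,"yaw":0},{"grip":0.025,"x":0,"y":0,"z":0.009,"yaw":0}]' 12
python3 - <<'E'
from h import *
grab_frame('wrist');grab_frame('wrist');print(state()['force'].round(1),state()['gripper_width'])
plan((566,-68.5,17,-1.3))
E
```

```text
time_s: 24.98
ee_pos: [559.7, -68.2, 27.1]
ee_rot: [180.0, -0.2, -1.5]
force: [0.4, -0.2, -0.6]
gripper_width: 35.8
gripper_force: 20.0
time_s: 25.4
ee_pos: [553.9, -68.1, 17.7]
ee_rot: [-180.0, 0.1, -1.3]
force: [-2.8, 1.6, 10.3]
gripper_width: 36.0
gripper_force: 12.0
[-0.4 -0.   0.3] 35.667636931439596
t 25.5 [554.3 -68.2  17.7] [-1.8e+02  1.0e-01 -1.3e+00]
  x 0.012 y 0.000 z 0.001 yaw -0.000
 at [566.3 -68.5  16.7] -1.3
```

```bash

python3 -m crank '[{"grip":0.025,"x":0.003,"y":0,"z":0,"yaw":0},{"grip":0.025,"x":0.006,"y":0,"z":0,"yaw":0},{"grip":0.025,"x":0.008,"y":0,"z":0,"yaw":0},{"grip":0.025,"x":0.008,"y":0,"z":0,"yaw":0},{"grip":0.025,"x":0.008,"y":0,"z":0,"yaw":0}]'
python3 -m crank '[{"grip":0.025,"x":0.001,"y":0,"z":0,"yaw":0},{"grip":0.025,"x":0.002,"y":0,"z":0,"yaw":0},{"grip":0.025,"x":0.003,"y":0,"z":0,"yaw":0},{"grip":0.025,"x":0.004,"y":0,"z":0,"yaw":0},{"grip":0.025,"x":0.004,"y":0,"z":0,"yaw":0}]'
python3 -m crank '[{"grip":0.025,"x":0.001,"y":0,"z":0,"yaw":0},{"grip":0.025,"x":0.002,"y":0,"z":0,"yaw":0},{"grip":0.025,"x":0.003,"y":0,"z":0,"yaw":0},{"grip":0.025,"x":0.003,"y":0,"z":0,"yaw":0},{"grip":0.025,"x":0.003,"y":0,"z":0,"yaw":0}]'
```

```text
time_s: 25.92
ee_pos: [564.0, -68.5, 17.8]
ee_rot: [-180.0, -0.0, -1.3]
force: [-0.8, -0.6, 0.0]
gripper_width: 36.0
gripper_force: 12.0
time_s: 26.33
ee_pos: [567.2, -68.4, 17.8]
ee_rot: [-180.0, 0.1, -1.3]
force: [-1.9, 0.0, 0.9]
gripper_width: 35.8
gripper_force: 12.0
time_s: 26.75
ee_pos: [567.3, -68.5, 17.7]
ee_rot: [-180.0, 0.4, -1.3]
force: [-8.0, -0.5, 5.3]
gripper_width: 36.0
gripper_force: 12.0
```

```bash

python3 -m crank '[{"grip":0.06,"x":0,"y":0,"z":0,"yaw":0},{"grip":0.06,"x":0,"y":0,"z":0,"yaw":0},{"grip":0.06,"x":0,"y":0,"z":0,"yaw":0},{"grip":0.06,"x":0,"y":0,"z":-0.02,"yaw":0},{"grip":0.06,"x":0,"y":0,"z":-0.05,"yaw":0}]'
python3 -m crank '[{"grip":0.06,"x":-0.02,"y":-0.014,"z":-0.03,"yaw":-0.02},{"grip":0.06,"x":-0.05,"y":-0.034,"z":-0.05,"yaw":-0.04},{"grip":0.06,"x":-0.08,"y":-0.055,"z":-0.05,"yaw":-0.06},{"grip":0.06,"x":-0.11,"y":-0.075,"z":-0.05,"yaw":-0.07},{"grip":0.06,"x":-0.138,"y":-0.095,"z":-0.05,"yaw":-0.07}]'
python3 - <<'E'
from h import *
grab_frame('wrist');grab_frame('wrist');flasks('pics/wr6.png')
plan((426.5,28.5,17,2.5))
E
```

```text
time_s: 27.17
ee_pos: [569.2, -68.3, 65.9]
ee_rot: [-180.0, 0.3, -1.3]
force: [-0.2, -0.4, -1.0]
gripper_width: 59.7
gripper_force: 0.0
time_s: 27.58
ee_pos: [434.2, 30.4, 118.6]
ee_rot: [-180.0, -0.1, 2.7]
force: [-0.8, 0.8, 0.6]
gripper_width: 60.0
gripper_force: 0.0
blob (293, 193, 56, 107) z24 [427.   27.2  71.6  35.6   2.8]
blob (129, 181, 77, 107) z24 [429.1 123.9  71.5  41.9  13.6]
blob (458, 0, 82, 93) z24 [551.4 -66.9  48.4  43.1   2.8]
t 27.7 [433.8  30.6 118.3] [-1.8e+02 -1.0e-01  2.8e+00]
  x -0.007 y 0.002 z 0.101 yaw 0.006
 at [426.9  28.2  17.3] 2.5
```

View pics/wr6.png

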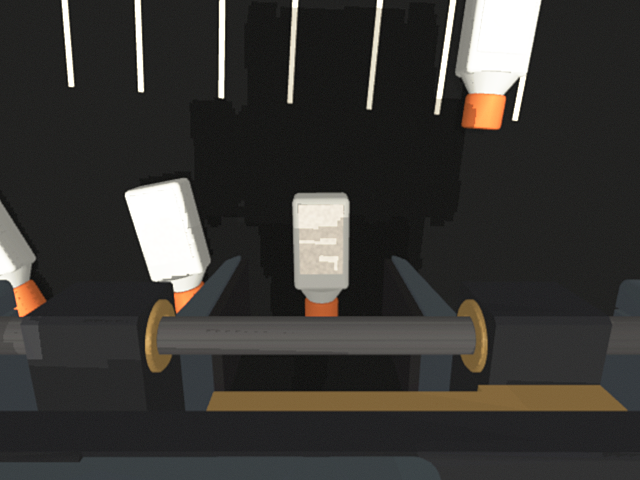

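Wrist view: flask to take at (321,245) between fingers, the first flask sits between the tape lines of lane 0 (cap at (484,112)). Chaining pick and carry for lane 1.

```bash

python3 -m crank '[{"grip":0.06,"x":-0.005,"y":0.003,"z":0.03,"yaw":0},{"grip":0.06,"x":-0.005,"y":0.003,"z":0.06,"yaw":0},{"grip":0.06,"x":-0.005,"y":0.003,"z":0.085,"yaw":0},{"grip":0.06,"x":-0.005,"y":0.003,"z":0.096,"yaw":0},{"grip":0.06,"x":-0.005,"y":0.003,"z":0.101,"yaw":0}]' 20
python3 -m crank '[{"grip":0.06,"x":0,"y":0,"z":0,"yaw":0},{"grip":0.025,"x":0,"y":0,"z":0,"yaw":0},{"grip":0.025,"x":0,"y":0,"z":0,"yaw":0},{"grip":0.025,"x":0,"y":0,"z":0,"yaw":0},{"grip":0.025,"x":0,"y":0,"z":0,"yaw":0}]' 20
python3 -m crank '[{"grip":0.025,"x":0,"y":0,"z":0,"yaw":0},{"grip":0.025,"x":0,"y":0,"z":-0.003,"yaw":0},{"grip":0.025,"x":0,"y":0,"z":-0.008,"yaw":0},{"grip":0.025,"x":0,"y":0,"z":-0.01,"yaw":0},{"grip":0.025,"x":0,"y":0,"z":-0.01,"yaw":0}]' 
python3 -m crank '[{"grip":0.025,"x":0.015,"y":0.001,"z":0,"yaw":0.01},{"grip":0.025,"x":0.045,"y":0.003,"z":0,"yaw":0.03},{"grip":0.025,"x":0.080,"y":0.005,"z":0,"yaw":0.05},{"grip":0.025,"x":0.110,"y":0.007,"z":0,"yaw":0.07},{"grip":0.025,"x":0.126,"y":0.007,"z":0,"yaw":0.071}]'
python3 - <<'E'
from h import *
grab_frame('wrist');grab_frame('wrist');print(state()['force'].round(1),state()['gripper_width'])
plan((557,26.7,17.5,-1.3))
E
```

```text
time_s: 28.15
ee_pos: [430.7, 25.9, 15.2]
ee_rot: [180.0, 0.1, 2.6]
force: [0.1, -0.1, -0.3]
gripper_width: 60.3
gripper_force: 0.0
time_s: 28.57
ee_pos: [431.0, 26.4, 17.8]
ee_rot: [-180.0, -0.1, 2.7]
force: [0.4, 0.7, 0.3]
gripper_width: 36.3
gripper_force: 0.4
time_s: 28.98
ee_pos: [430.5, 26.4, 27.6]
ee_rot: [-180.0, -0.1, 2.7]
force: [-0.3, 0.4, -0.5]
gripper_width: 35.7
gripper_force: 20.0
time_s: 29.4
ee_pos: [560.6, 25.1, 27.2]
ee_rot: [-180.0, -0.3, -1.4]
force: [0.6, 0.2, -1.3]
gripper_width: 35.8
gripper_force: 20.0
[ 0.1 -0.3 -0.6] 35.86035444744279
t 29.5 [559.5  25.3  26.9] [-180.    -0.2   -1.4]
  x -0.003 y -0.001 z 0.009 yaw -0.002
 at [556.6  26.4  17.9] -1.3
```

```bash

python3 -m crank '[{"grip":0.025,"x":0,"y":-0.001,"z":0.004,"yaw":0},{"grip":0.025,"x":0,"y":-0.001,"z":0.008,"yaw":0},{"grip":0.025,"x":0,"y":-0.001,"z":0.009,"yaw":0},{"grip":0.025,"x":0.002,"y":-0.001,"z":0.009,"yaw":0},{"grip":0.025,"x":0.005,"y":-0.001,"z":0.009,"yaw":0}]' 12
python3 -m crank '[{"grip":0.025,"x":0.002,"y":0,"z":0,"yaw":0},{"grip":0.025,"x":0.004,"y":0,"z":0,"yaw":0},{"grip":0.025,"x":0.005,"y":0,"z":0,"yaw":0},{"grip":0.025,"x":0.006,"y":0,"z":0,"yaw":0},{"grip":0.025,"x":0.006,"y":0,"z":0,"yaw":0}]'
python3 -m crank '[{"grip":0.025,"x":0.001,"y":0,"z":0,"yaw":0},{"grip":0.025,"x":0.002,"y":0,"z":0,"yaw":0},{"grip":0.025,"x":0.003,"y":0,"z":0,"yaw":0},{"grip":0.025,"x":0.003,"y":0,"z":0,"yaw":0},{"grip":0.025,"x":0.003,"y":0,"z":0,"yaw":0}]'
```

```text
time_s: 29.92
ee_pos: [559.8, 26.2, 17.7]
ee_rot: [180.0, 0.1, -1.4]
force: [-0.3, -0.4, -0.5]
gripper_width: 35.7
gripper_force: 12.0
time_s: 30.33
ee_pos: [567.6, 26.0, 17.9]
ee_rot: [-180.0, -0.0, -1.4]
force: [0.4, -0.1, -0.8]
gripper_width: 35.6
gripper_force: 12.0
time_s: 30.75
ee_pos: [570.4, 25.9, 17.9]
ee_rot: [-180.0, -0.0, -1.4]
force: [0.5, 0.5, -0.3]
gripper_width: 35.9
gripper_force: 12.0
```

```bash

python3 -m crank '[{"grip":0.025,"x":0.001,"y":0,"z":0,"yaw":0},{"grip":0.025,"x":0.001,"y":0,"z":0,"yaw":0},{"grip":0.025,"x":0.002,"y":0,"z":0,"yaw":0},{"grip":0.025,"x":0.002,"y":0,"z":0,"yaw":0},{"grip":0.025,"x":0.002,"y":0,"z":0,"yaw":0}]'
python3 -m crank '[{"grip":0.025,"x":0.001,"y":0,"z":0,"yaw":0},{"grip":0.025,"x":0.001,"y":0,"z":0,"yaw":0},{"grip":0.025,"x":0.002,"y":0,"z":0,"yaw":0},{"grip":0.025,"x":0.002,"y":0,"z":0,"yaw":0},{"grip":0.025,"x":0.002,"y":0,"z":0,"yaw":0}]'
```

```text
time_s: 31.17
ee_pos: [572.2, 25.9, 17.9]
ee_rot: [-180.0, 0.0, -1.4]
force: [-1.2, 0.4, 0.0]
gripper_width: 36.0
gripper_force: 12.0
time_s: 31.58
ee_pos: [572.2, 25.8, 17.6]
ee_rot: [180.0, 0.3, -1.4]
force: [-5.3, 0.2, 3.2]
gripper_width: 36.0
gripper_force: 12.0
```

```bash

python3 -m crank '[{"grip":0.06,"x":0,"y":0,"z":0,"yaw":0},{"grip":0.06,"x":0,"y":0,"z":0,"yaw":0},{"grip":0.06,"x":0,"y":0,"z":0,"yaw":0},{"grip":0.06,"x":0,"y":0,"z":-0.02,"yaw":0},{"grip":0.06,"x":0,"y":0,"z":-0.05,"yaw":0}]'
python3 -m crank '[{"grip":0.06,"x":-0.02,"y":-0.014,"z":-0.03,"yaw":-0.04},{"grip":0.06,"x":-0.05,"y":-0.034,"z":-0.05,"yaw":-0.09},{"grip":0.06,"x":-0.08,"y":-0.055,"z":-0.05,"yaw":-0.16},{"grip":0.06,"x":-0.115,"y":-0.078,"z":-0.05,"yaw":-0.22},{"grip":0.06,"x":-0.145,"y":-0.098,"z":-0.05,"yaw":-0.269}]'
python3 - <<'E'
from h import *
grab_frame('wrist');grab_frame('wrist');flasks()
plan((429.5,128,17,14))
E
```

```text
time_s: 32.0
ee_pos: [572.7, 25.8, 65.9]
ee_rot: [180.0, 0.3, -1.4]
force: [-0.6, 0.2, -0.3]
gripper_width: 59.8
gripper_force: 0.0
time_s: 32.42
ee_pos: [430.6, 128.2, 118.6]
ee_rot: [-180.0, -0.1, 14.1]
force: [-0.3, 0.2, 0.2]
gripper_width: 59.7
gripper_force: 0.0
blob (291, 188, 55, 92) z24 [432.5 127.9  60.7  34.7  13.6]
blob (81, 151, 73, 98) z24 [422.4 255.1  61.8  36.4  25.6]
blob (500, 0, 140, 124) z24 [567.1  13.1  74.2  66.  -75.8]
t 32.6 [430.4 128.4 118.4] [-1.80e+02 -1.00e-01  1.42e+01]
  x -0.001 y 0.000 z 0.101 yaw 0.003
 at [429.4 128.1  17.4] 14.0
```

```bash

python3 -m crank '[{"grip":0.06,"x":0,"y":0,"z":0.03,"yaw":0},{"grip":0.06,"x":0,"y":0,"z":0.06,"yaw":0},{"grip":0.06,"x":0,"y":0,"z":0.085,"yaw":0.005},{"grip":0.06,"x":0,"y":0,"z":0.096,"yaw":0.005},{"grip":0.06,"x":0,"y":0,"z":0.101,"yaw":0.005}]' 20
python3 -m crank '[{"grip":0.06,"x":0,"y":0,"z":0,"yaw":0},{"grip":0.025,"x":0,"y":0,"z":0,"yaw":0},{"grip":0.025,"x":0,"y":0,"z":0,"yaw":0},{"grip":0.025,"x":0,"y":0,"z":0,"yaw":0},{"grip":0.025,"x":0,"y":0,"z":0,"yaw":0}]' 20
python3 -m crank '[{"grip":0.025,"x":0,"y":0,"z":0,"yaw":0},{"grip":0.025,"x":0,"y":0,"z":-0.003,"yaw":0},{"grip":0.025,"x":0,"y":0,"z":-0.008,"yaw":0},{"grip":0.025,"x":0,"y":0,"z":-0.01,"yaw":0},{"grip":0.025,"x":0,"y":0,"z":-0.01,"yaw":0}]' 
python3 -m crank '[{"grip":0.025,"x":0.015,"y":0.005,"z":0,"yaw":0.04},{"grip":0.025,"x":0.045,"y":0.014,"z":0,"yaw":0.1},{"grip":0.025,"x":0.080,"y":0.025,"z":0,"yaw":0.17},{"grip":0.025,"x":0.110,"y":0.034,"z":0,"yaw":0.23},{"grip":0.025,"x":0.122,"y":0.038,"z":0,"yaw":0.266}]'
python3 - <<'E'
from h import *
grab_frame('wrist');grab_frame('wrist');grab_frame('wrist');print(state()['force'].round(1),state()['gripper_width'])
plan((558,121.7,17.5,-1.3))
E
```

```text
time_s: 32.98
ee_pos: [432.2, 126.7, 15.1]
ee_rot: [180.0, 0.1, 13.7]
force: [0.1, 0.0, 0.6]
gripper_width: 59.9
gripper_force: 0.0
time_s: 33.4
ee_pos: [432.5, 127.5, 17.8]
ee_rot: [-180.0, -0.1, 13.7]
force: [0.1, 0.7, 0.9]
gripper_width: 36.5
gripper_force: 0.4
time_s: 33.82
ee_pos: [432.2, 127.5, 27.6]
ee_rot: [-180.0, -0.1, 13.7]
force: [-0.1, 0.5, -1.0]
gripper_width: 35.9
gripper_force: 20.0
time_s: 34.23
ee_pos: [564.4, 119.4, 27.3]
ee_rot: [-179.9, -0.3, -1.7]
force: [0.5, -0.3, -0.5]
gripper_width: 36.0
gripper_force: 20.0
[-0.4  0.5 -0.4] 35.766144172777246
t 34.4 [559.5 119.2  26.4] [ 1.8e+02  1.0e-01 -1.5e+00]
  x -0.002 y -0.003 z 0.009 yaw -0.004
 at [557.5 122.2  17.4] -1.3
```

```bash

python3 -m crank '[{"grip":0.025,"x":0,"y":-0.002,"z":0.004,"yaw":-0.003},{"grip":0.025,"x":0,"y":-0.002,"z":0.008,"yaw":-0.003},{"grip":0.025,"x":0,"y":-0.002,"z":0.009,"yaw":-0.003},{"grip":0.025,"x":0.002,"y":-0.002,"z":0.009,"yaw":-0.003},{"grip":0.025,"x":0.005,"y":-0.002,"z":0.009,"yaw":-0.003}]' 12
python3 -m crank '[{"grip":0.025,"x":0.002,"y":0,"z":0,"yaw":0},{"grip":0.025,"x":0.004,"y":0,"z":0,"yaw":0},{"grip":0.025,"x":0.005,"y":0,"z":0,"yaw":0},{"grip":0.025,"x":0.006,"y":0,"z":0,"yaw":0},{"grip":0.025,"x":0.006,"y":0,"z":0,"yaw":0}]'
python3 -m crank '[{"grip":0.025,"x":0.001,"y":0,"z":0,"yaw":0},{"grip":0.025,"x":0.002,"y":0,"z":0,"yaw":0},{"grip":0.025,"x":0.002,"y":0,"z":0,"yaw":0},{"grip":0.025,"x":0.002,"y":0,"z":0,"yaw":0},{"grip":0.025,"x":0.002,"y":0,"z":0,"yaw":0}]'
python3 -m crank '[{"grip":0.025,"x":0.001,"y":0,"z":0,"yaw":0},{"grip":0.025,"x":0.002,"y":0,"z":0,"yaw":0},{"grip":0.025,"x":0.002,"y":0,"z":0,"yaw":0},{"grip":0.025,"x":0.002,"y":0,"z":0,"yaw":0},{"grip":0.025,"x":0.002,"y":0,"z":0,"yaw":0}]'
```

```text
time_s: 34.8
ee_pos: [563.2, 121.4, 17.8]
ee_rot: [180.0, 0.1, -1.3]
force: [0.9, -0.1, -0.8]
gripper_width: 35.9
gripper_force: 12.0
time_s: 35.22
ee_pos: [570.6, 121.1, 17.9]
ee_rot: [-180.0, -0.0, -1.3]
force: [0.3, -0.3, -0.8]
gripper_width: 35.7
gripper_force: 12.0
time_s: 35.63
ee_pos: [572.3, 121.1, 17.9]
ee_rot: [-180.0, 0.0, -1.3]
force: [-1.2, -0.1, -0.5]
gripper_width: 35.9
gripper_force: 12.0
time_s: 36.05
ee_pos: [572.6, 121.0, 17.8]
ee_rot: [180.0, 0.2, -1.3]
force: [-4.3, 0.9, 2.9]
gripper_width: 36.0
gripper_force: 12.0
```

```bash

python3 -m crank '[{"grip":0.06,"x":0,"y":0,"z":0,"yaw":0},{"grip":0.06,"x":0,"y":0,"z":0,"yaw":0},{"grip":0.06,"x":0,"y":0,"z":0,"yaw":0},{"grip":0.06,"x":0,"y":0,"z":-0.03,"yaw":0},{"grip":0.06,"x":-0.006,"y":-0.0,"z":-0.06,"yaw":0}]'
python3 -m crank '[{"grip":0.06,"x":-0.025,"y":-0.02,"z":-0.02,"yaw":-0.09},{"grip":0.06,"x":-0.055,"y":-0.046,"z":-0.04,"yaw":-0.19},{"grip":0.06,"x":-0.085,"y":-0.073,"z":-0.04,"yaw":-0.29},{"grip":0.06,"x":-0.116,"y":-0.10,"z":-0.04,"yaw":-0.38},{"grip":0.06,"x":-0.147,"y":-0.13,"z":-0.04,"yaw":-0.468}]'
python3 - <<'E'
from h import *
grab_frame('wrist');grab_frame('wrist');flasks()
plan((421,255,17,25.5))
E
```

```text
time_s: 36.47
ee_pos: [568.5, 120.9, 77.1]
ee_rot: [180.0, 0.1, -1.3]
force: [1.1, 0.2, -0.1]
gripper_width: 59.9
gripper_force: 0.0
time_s: 36.88
ee_pos: [425.1, 253.9, 118.8]
ee_rot: [-180.0, -0.1, 25.7]
force: [-0.5, -0.2, -0.6]
gripper_width: 59.8
gripper_force: 0.0
blob (287, 191, 56, 108) z24 [419.6 254.4  72.2  35.6  25.7]
blob (528, 0, 112, 183) z24 [579.2 149.  117.   56.5  46. ]
t 37.0 [424.6 254.8 118.4] [-1.80e+02 -1.00e-01  2.57e+01]
  x -0.003 y -0.002 z 0.101 yaw 0.004
 at [421.  255.3  17.4] 25.5
```

```bash

python3 -m crank '[{"grip":0.06,"x":0,"y":-0.001,"z":0.03,"yaw":0},{"grip":0.06,"x":0,"y":-0.001,"z":0.06,"yaw":0},{"grip":0.06,"x":0,"y":-0.001,"z":0.085,"yaw":0},{"grip":0.06,"x":0,"y":-0.001,"z":0.096,"yaw":0},{"grip":0.06,"x":0,"y":-0.001,"z":0.101,"yaw":0}]' 20
python3 -m crank '[{"grip":0.06,"x":0,"y":0,"z":0,"yaw":0},{"grip":0.025,"x":0,"y":0,"z":0,"yaw":0},{"grip":0.025,"x":0,"y":0,"z":0,"yaw":0},{"grip":0.025,"x":0,"y":0,"z":0,"yaw":0},{"grip":0.025,"x":0,"y":0,"z":0,"yaw":0}]' 20
python3 -m crank '[{"grip":0.025,"x":0,"y":0,"z":0,"yaw":0},{"grip":0.025,"x":0,"y":0,"z":-0.003,"yaw":0},{"grip":0.025,"x":0,"y":0,"z":-0.008,"yaw":0},{"grip":0.025,"x":0,"y":0,"z":-0.01,"yaw":0},{"grip":0.025,"x":0,"y":0,"z":-0.01,"yaw":0}]' 
python3 -m crank '[{"grip":0.025,"x":0.015,"y":0.013,"z":0,"yaw":0.08},{"grip":0.025,"x":0.040,"y":0.036,"z":0,"yaw":0.18},{"grip":0.025,"x":0.065,"y":0.058,"z":0,"yaw":0.28},{"grip":0.025,"x":0.090,"y":0.081,"z":0,"yaw":0.38},{"grip":0.025,"x":0.104,"y":0.094,"z":0,"yaw":0.471}]'
python3 - <<'E'
from h import *
grab_frame('wrist');grab_frame('wrist');grab_frame('wrist');grab_frame('wrist');print(state()['force'].round(1),state()['gripper_width'])
plan((560,216.7,17.5,-1.3))
E
```

```text
time_s: 37.45
ee_pos: [425.7, 252.6, 14.9]
ee_rot: [180.0, 0.2, 25.4]
force: [0.3, -1.0, 0.5]
gripper_width: 60.2
gripper_force: 0.0
time_s: 37.87
ee_pos: [426.2, 254.3, 17.9]
ee_rot: [-180.0, -0.1, 25.5]
force: [0.2, 1.0, -0.3]
gripper_width: 36.4
gripper_force: 0.3
time_s: 38.28
ee_pos: [425.8, 254.2, 27.6]
ee_rot: [-180.0, -0.1, 25.5]
force: [-0.2, -0.4, -0.6]
gripper_width: 35.9
gripper_force: 20.0
time_s: 38.7
ee_pos: [563.5, 213.1, 27.2]
ee_rot: [-180.0, -0.2, -1.8]
force: [0.3, 0.3, 0.4]
gripper_width: 35.8
gripper_force: 20.0
[-0.3  0.5  0.4] 35.728026699817356
t 38.9 [559.1 213.5  26.4] [ 1.8e+02  1.0e-01 -1.5e+00]
  x 0.001 y -0.003 z 0.009 yaw -0.003
 at [560.2 216.4  17.4] -1.3
```

```bash

python3 -m crank '[{"grip":0.025,"x":0,"y":-0.003,"z":0.004,"yaw":-0.003},{"grip":0.025,"x":0,"y":-0.003,"z":0.008,"yaw":-0.003},{"grip":0.025,"x":0,"y":-0.003,"z":0.009,"yaw":-0.003},{"grip":0.025,"x":0.002,"y":-0.003,"z":0.009,"yaw":-0.003},{"grip":0.025,"x":0.005,"y":-0.003,"z":0.009,"yaw":-0.003}]' 12
python3 -m crank '[{"grip":0.025,"x":0.002,"y":0,"z":0,"yaw":0},{"grip":0.025,"x":0.004,"y":0,"z":0,"yaw":0},{"grip":0.025,"x":0.005,"y":0,"z":0,"yaw":0},{"grip":0.025,"x":0.006,"y":0,"z":0,"yaw":0},{"grip":0.025,"x":0.006,"y":0,"z":0,"yaw":0}]'
python3 -m crank '[{"grip":0.025,"x":0.001,"y":0,"z":0,"yaw":0},{"grip":0.025,"x":0.002,"y":0,"z":0,"yaw":0},{"grip":0.025,"x":0.002,"y":0,"z":0,"yaw":0},{"grip":0.025,"x":0.002,"y":0,"z":0,"yaw":0},{"grip":0.025,"x":0.002,"y":0,"z":0,"yaw":0}]'
python3 -m crank '[{"grip":0.025,"x":0.001,"y":0,"z":0,"yaw":0},{"grip":0.025,"x":0.002,"y":0,"z":0,"yaw":0},{"grip":0.025,"x":0.002,"y":0,"z":0,"yaw":0},{"grip":0.025,"x":0.002,"y":0,"z":0,"yaw":0},{"grip":0.025,"x":0.002,"y":0,"z":0,"yaw":0}]'
```

```text
time_s: 39.32
ee_pos: [563.8, 217.1, 17.8]
ee_rot: [180.0, 0.1, -1.2]
force: [1.1, -0.5, 0.1]
gripper_width: 36.2
gripper_force: 12.0
time_s: 39.73
ee_pos: [571.1, 216.5, 17.9]
ee_rot: [-180.0, -0.0, -1.3]
force: [-0.1, -0.7, 0.2]
gripper_width: 36.1
gripper_force: 12.0
time_s: 40.15
ee_pos: [572.9, 216.5, 17.9]
ee_rot: [-180.0, 0.0, -1.3]
force: [0.2, 0.7, 0.4]
gripper_width: 36.2
gripper_force: 12.0
time_s: 40.57
ee_pos: [574.9, 216.5, 17.9]
ee_rot: [-180.0, 0.0, -1.3]
force: [0.1, -0.3, -0.6]
gripper_width: 35.9
gripper_force: 12.0
```

```bash

python3 -m crank '[{"grip":0.025,"x":0.001,"y":0,"z":0,"yaw":0},{"grip":0.025,"x":0.001,"y":0,"z":0,"yaw":0},{"grip":0.025,"x":0.002,"y":0,"z":0,"yaw":0},{"grip":0.025,"x":0.002,"y":0,"z":0,"yaw":0},{"grip":0.025,"x":0.002,"y":0,"z":0,"yaw":0}]'
python3 -m crank '[{"grip":0.025,"x":0.001,"y":0,"z":0,"yaw":0},{"grip":0.025,"x":0.001,"y":0,"z":0,"yaw":0},{"grip":0.025,"x":0.002,"y":0,"z":0,"yaw":0},{"grip":0.025,"x":0.002,"y":0,"z":0,"yaw":0},{"grip":0.025,"x":0.002,"y":0,"z":0,"yaw":0}]'
```

```text
time_s: 40.98
ee_pos: [576.9, 216.4, 17.9]
ee_rot: [-180.0, -0.0, -1.3]
force: [0.3, -1.2, 0.9]
gripper_width: 36.1
gripper_force: 12.0
time_s: 41.4
ee_pos: [577.4, 216.3, 17.9]
ee_rot: [180.0, 0.2, -1.3]
force: [-5.8, 0.3, 3.2]
gripper_width: 35.4
gripper_force: 12.0
```

Contact at the fence. Release, retreat and inspect.

```bash

python3 -m crank '[{"grip":0.06,"x":0,"y":0,"z":0,"yaw":0},{"grip":0.06,"x":0,"y":0,"z":0,"yaw":0},{"grip":0.06,"x":0,"y":0,"z":0,"yaw":0},{"grip":0.06,"x":0,"y":0,"z":-0.03,"yaw":0},{"grip":0.06,"x":0,"y":0,"z":-0.06,"yaw":0}]'
python3 -m crank '[{"grip":0.06,"x":-0.01,"y":0,"z":-0.03,"yaw":0},{"grip":0.06,"x":-0.04,"y":-0.01,"z":-0.05,"yaw":0},{"grip":0.06,"x":-0.07,"y":-0.02,"z":-0.08,"yaw":0},{"grip":0.06,"x":-0.10,"y":-0.04,"z":-0.1,"yaw":0},{"grip":0.06,"x":-0.12,"y":-0.06,"z":-0.12,"yaw":0}]'
python3 -m crank '[{"grip":0.06,"x":-0.03,"y":-0.01,"z":0,"yaw":0},{"grip":0.06,"x":-0.06,"y":-0.02,"z":0,"yaw":0},{"grip":0.06,"x":-0.09,"y":-0.03,"z":0,"yaw":0},{"grip":0.06,"x":-0.10,"y":-0.04,"z":0,"yaw":0},{"grip":0.06,"x":-0.10,"y":-0.04,"z":0,"yaw":0}]'
python3 - <<'E'
from h import *
for i in range(3):grab_frame('wrist')
cv2.imwrite('pics/top4.png',grab_frame('top')[:,:,::-1]);cv2.imwrite('pics/scene4.png',grab_frame('scene')[:,:,::-1])
m=camera_model('top');im=cv2.imread('pics/top4.png');H,S,V=cv2.split(cv2.cvtColor(im,cv2.COLOR_BGR2HSV))
roi=np.zeros_like(H,bool);roi[195:300,205:460]=1
F0=np.array([607.4,120.6]);a=np.radians(-1.3);fx=np.array([np.cos(a),np.sin(a)]);fy=np.array([-fx[1],fx[0]])
for c in blobs((H<14)&(S>120)&(V>100)&roi,5,200):
    p=rect(m,c,14)[:2]-F0; print('cap fence x',(p@fx).round(1),'y',(p@fy).round(1),'expect -88 (cap mid 51+37), y k*95')
b=((S<60)&(V>150)&roi).astype(np.uint8);b=cv2.morphologyEx(b,cv2.MORPH_OPEN,np.ones((7,7),np.uint8))
for c in blobs(b,50,900):
    r=rect(m,c,24);p=r[:2]-F0;print('body fence x',(p@fx).round(1),'y',(p@fy).round(1),'size',r[2:4],'rel ang',r[4]+1.3)
cv2.imwrite('pics/t4c.png',cv2.resize(im[95:300,150:535],None,fx=2,fy=2))
print(state()['ee_pos'])
E
```

```text
time_s: 41.82
ee_pos: [578.0, 215.8, 76.8]
ee_rot: [179.9, 0.2, -1.3]
force: [1.3, -0.4, 0.5]
gripper_width: 60.0
gripper_force: 0.0
time_s: 42.23
ee_pos: [458.5, 279.0, 199.5]
ee_rot: [-180.0, -0.0, -1.4]
force: [-0.5, 0.5, 0.4]
gripper_width: 59.9
gripper_force: 0.0
time_s: 42.65
ee_pos: [359.4, 322.8, 198.4]
ee_rot: [-179.9, -0.0, -1.2]
force: [0.1, -0.5, -0.6]
gripper_width: 59.8
gripper_force: 0.0
cap fence x -87.2 y -187.9 expect -88 (cap mid 51+37), y k*95
cap fence x -87.6 y -94.7 expect -88 (cap mid 51+37), y k*95
cap fence x -88.0 y -6.8 expect -88 (cap mid 51+37), y k*95
cap fence x -88.5 y 7.1 expect -88 (cap mid 51+37), y k*95
cap fence x -87.3 y 95.2 expect -88 (cap mid 51+37), y k*95
body fence x -35.5 y -189.3 size [80.3 36.6] rel ang 2.1
body fence x -37.5 y -94.9 size [80.1 33.9] rel ang 2.6
body fence x -36.6 y -0.2 size [80.1 36.7] rel ang 2.9000000000000004
body fence x -35.7 y 94.6 size [80.6 34. ] rel ang 3.7
[362.29380769 321.10977716 197.93692955]
```

View pics/t4c.png

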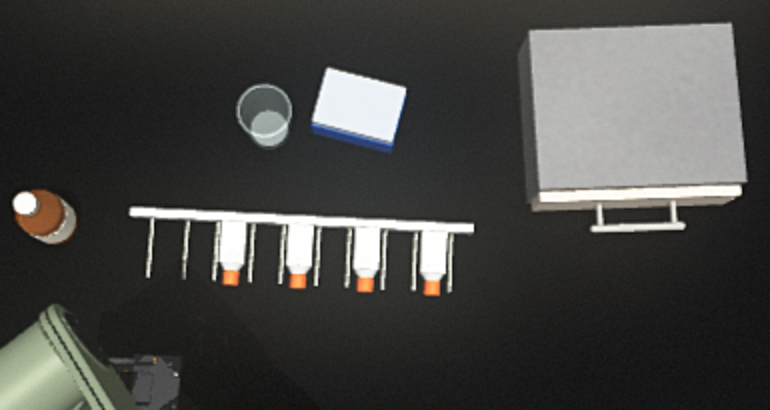

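Four flasks lie in lanes 0–3 against the fence with caps centred (within about 2 mm), the bystanders are in place and the drawer is shut. One last drawer-gap measurement and a re-check, then I'll hand in.

```bash
python3 - <<'E'
from h import *
m=camera_model('top');im=cv2.imread('pics/top4.png');im0=cv2.imread('pics/top0.png')
a=np.radians(3.9);cx=np.array([np.cos(a),np.sin(a)]);mid=np.array([652.8,-342.])
g=im.min(2).astype(float)
for u in(455,465,480): 
    col=g[200:225,u];w=np.clip(col-60,0,None);v=200+(np.arange(25)*w).sum()/w.sum();h=ray(m,(u,v),52)[0];print(u,round(v,1),'drawer',round(-(h-mid)@cx-50,1))
d=cv2.absdiff(cv2.imread('pics/top3.png'),grab_frame('top')[:,:,::-1].copy()).max(2);print('beaker/tipbox/bottle change px',(d[120:180,260:360]>60).sum(),(d[180:225,150:200]>60).sum())
E
```

```text
455 208.7 drawer -0.9
465 208.4 drawer -0.5
480 207.8 drawer -0.6
beaker/tipbox/bottle change px 0 0
```

```bash
python3 -c "
from workcell import *
print(job_done())"
```

```text
the job is handed in; nothing more can be done
None
```

The job is handed in: the three mailers are in the drawer, which measures fully shut, and the four flasks present stand against the fence in lanes 0–3, caps towards the robot and within about 2 mm of lane centre, with the bottle, beaker and tip box unmoved; the hand-in returned no verdict.

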